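Change the boxed-in reference weight

TASK

The big brass-coloured weight stands in the middle of the white caddy, between its two guard cheeks, boxed in by the green-capped bottle and the glass beaker. First stand the bottle and the beaker aside in the shallow aluminium tray, then put the big weight on the middle of the scale's round pan and the small steel weight into the big one's old place in the middle of the caddy. Finally put the bottle and the beaker back exactly where each of them stood at the start; keep everything upright throughout.

Things in the scene. Friction and masses are not known exactly. Their poses are not given: they have to be found in the camera images.
- bottle_centre (a point): centre (half-way up) of a loose upright white bottle with a green cap, round, 44 mm diameter, 85 mm high, z axis up along its axis. At the start it stands on one of the two outer places of the caddy (either one); that place must be remembered, for it goes back there.
- beaker_centre (a point): centre (half-way up) of a loose small clear glass beaker, round, open at the top, 45 mm outer diameter, 58 mm high, z axis up. At the start it stands on the other outer place of the caddy; it goes back there.
- big_weight_centre (a point): centre (half-way up) of the loose brass-coloured weight with a knob on top, round, body 38 mm diameter, 48 mm high, about 0.5 kg, z axis up. At the start it stands on the middle place of the caddy.
- small_weight_centre (a point): centre (half-way up) of the loose grey steel weight with a knob on top, round, body 31 mm diameter, 40 mm high, about 0.2 kg, z axis up. At the start it stands on the worktop, away from the caddy.
- caddy_middle (a point): middle place of the fixed white caddy: a point on its plate (164 mm along its x, 84 along its y axis), 8 mm above the worktop. Upright guard cheeks flank this place only, at y = +26 to +32 and -26 to -32 mm, 28 mm long in x, 46 mm above the plate: take or set down a thing here only with fingers on its +x and -x sides, closing along the caddy's x, both outer places empty.
- caddy_outer_plus (a point): outer place of the caddy at its +x end, on the plate's top, 50 mm from the middle place along the caddy's x axis (axes as the caddy's). The bottle or the beaker stands here at the start. No cheeks here: take or set down with the fingers on the +y and -y sides, closing along the caddy's y axis.
- caddy_outer_minus (a point): the same at the caddy's -x end, 50 mm from the middle place: the other of the bottle and the beaker stands here at the start.
- pan_middle (a point): centre of the top of the scale's round steel pan (100 mm diameter, top 42 mm above the worktop, rigid). The scale is fixed, a grey housing 130 mm along its x and 120 mm along its y axis, 30 mm high.
- tray_middle (a point): centre of the inner floor (4 mm above the worktop) of the fixed shallow aluminium tray: 120 mm along its x axis, 200 mm along its y axis outside, walls 4 mm thick, rim 12 mm above the worktop. Empty at the start; the bottle and the beaker fit side by side along its y axis, for instance at y = +50 and -50 mm. The tray and the scale change places from start to start.

How it is judged:
On the way, in this order (a step that is already met when the one before it is completed fails the run):
1. the bottle and the beaker both stand released in the tray (x of bottle_centre in the frame of tray_middle between -0.052 and 0.052 m and y of bottle_centre in the frame of tray_middle between -0.092 and 0.092 m and z of bottle_centre in the frame of tray_middle below 0.0485 m and angle between each of bottle_centre, beaker_centre's own z axis and vertical below 0.12 rad and linear speed of each of bottle, beaker below 0.03 m/s and contact force between each of bottle, beaker and the fingers below 0.1 N and x of beaker_centre in the frame of tray_middle between -0.052 and 0.052 m and y of beaker_centre in the frame of tray_middle between -0.092 and 0.092 m and z of beaker_centre in the frame of tray_middle below 0.035 m), for 0.1 s.
2. the big weight stands released on the middle of the pan (horizontal distance between big_weight_centre and pan_middle below 0.015 m and z of big_weight_centre in the frame of pan_middle between 0.018 and 0.03 m and angle between big_weight_centre's own z axis and vertical below 0.12 rad and linear speed of big_weight below 0.03 m/s and contact force between big_weight and the fingers below 0.1 N), for 0.1 s.
3. the small weight stands released on the middle place of the caddy (horizontal distance between small_weight_centre and caddy_middle below 0.012 m and z of small_weight_centre in the frame of caddy_middle between 0.014 and 0.026 m and angle between small_weight_centre's own z axis and vertical below 0.12 rad and linear speed of small_weight below 0.03 m/s and contact force between small_weight and the fingers below 0.1 N), for 0.1 s.
At the end, for the whole second after the job is handed in: The big weight stands within 15 mm of the pan's centre, the small weight within 12 mm of the centre of the caddy's middle place, the bottle and the beaker each within 15 mm of where it stood at the start; all upright, released and at rest (all of step 2 and all of step 3 and distance of each of bottle_centre, beaker_centre from where it was at the start of the episode below 0.015 m and angle between each of bottle_centre, beaker_centre's own z axis and vertical below 0.12 rad and linear speed of each of bottle, beaker below 0.03 m/s and contact force between each of bottle, beaker and the fingers below 0.1 N); the robot touches nothing.
It fails at once if one of the four things is tipped over (more than about 35 degrees) (angle between any of bottle_centre, beaker_centre, big_weight_centre, small_weight_centre's own z axis and vertical above 0.6 rad).
It also fails if it takes over 136 s, if anything falls off the work surface, if the arm or the gripper's body presses on something with over 40 N, if the wrist force passes 120 N, or if a joint passes its speed limit or range.

ROBOT

A 6-joint arm with a two-finger parallel gripper is mounted at the origin on a cart in front of the work surface, level with it; the furniture and walls round the work are solid. World frame = base frame: x ahead of the robot, y to its left, z up, the work surface at z = 0. Lengths are in m, angles in rad, forces in N, time in s.
With the tool pointing down it reaches from about 0.25 to 0.725 m from the base axis. Payload 4 kg.
Tool frame: the origin (TCP) lies between the finger pads; the fingertips stand 22 mm ahead of it and the grasp point (between the pads) lies 3 mm ahead of it (r.tip_reach is the z of the fingertips in the tool frame, in m); z points along the fingers, y is the line along which they close (so a half turn about z gives the same grasp; the last joint's range is limited). The gripper opens to 85 mm and grips with 20 to 120 N. Pads are 22 mm wide; open, the fingers measure 114 mm over their backs; the gripper's body (76 mm by 85 mm) begins 54 mm behind the grasp point. The pads swing forward as they close: fully open they stand 13 mm farther back than shut.
Start: joints at [-1.253, 0.241, 0.005, 1.335, 0, 1.571], TCP at [0.156, -0.475, 0.253] pointing down, gripper open.
Joint ranges: [-2.72, 2.72], [-1.05, 1.87], [-1.09, 1.28], [-1.99, 2.15], [-1.42, 1.44], [-3.14, 3.14]. Speed limits (rad/s): [2.79, 2.79, 3.14, 3.14, 3.14, 3.14].

INTERFACE

Orientations are given as a unit quaternion [x, y, z, w].
In Python, from rig import r, grab_frame, calibration gives the robot as it stands. The module is installed in compiled form; this text tells all that it offers.
- The arm moves only by the tool move_arm, never from a script. Its argument "increments" is a list that holds one entry, the list of rows, each a list of 7 numbers: the shift along the tool's x, y, z in mm, then the turn, a rotation vector about the tool's x, y, z in degrees, then the closure in counts, from 0 (fully open) to 255 (shut). In form: [[[tx, ty, tz, ax, ay, az, gripper], ...]]. A call has 1 to 8 rows; each row shifts and turns the commanded pose from where the row before left it, along the tool's axes as they then stand; what a row does not reach is not made up. A row lasts 1/12 s, in which the tool goes at most 41.7 mm and 7.16 degrees, less where a joint would pass 70% of its speed; a pose out of reach is approached as far as the arm can. A call is refused whole if a number of a shift passes 41.7 or a number of a turn 7.16, either way. A call with a gripper value outside its range is refused whole. The fingers move at their own pace and stop on an object; the grip force is fixed at half the most. Time passes only in rows, so rows that do not move let the fingers close. It gives the time, the measured TCP pose, the force, the opening and the grip force at its end, in the units of the state.
- r.sense(): the state, without advancing time (a new reading comes with each control period).
- grab_frame(name): name is "scene" or "top" or "wrist"; returns the picture (420x560x3 uint8, red, green, blue); there is no depth.
- calibration(name): a dict with "fovy" (degrees; the focal length in pixels is half the picture's height over the tangent of half this angle, whatever the lens; pixels are square), "cx", "cy" (the principal point, pixels), "cam_to_world" (4x4, takes a point from camera to world coordinates). Camera axes: x right, y up, looking along -z (the intrinsics and any distortion apply to the point x, -y, -z); pixel columns grow to the right and rows downward; lengths in m; the calibration is good to about 2 mm. A picture is of the moment at which its call begins: read the wrist's pose just before it. calibration takes no time and is no camera call; for the wrist camera it gives the pose at the moment of the call.
- r.job_done(): hands the job in; it is judged then, once.
The state is a dict: "t": time; "q": joint angles; "qd": joint speeds; "joint_efforts": joint torques, N m; "eef_pos": TCP position; "tool_rot": TCP orientation; "wrist_force": force on the tool from outside, world axes, zero at the start; "wrist_torque": the same for the moment, N m; "finger_gap": opening from 0.0 (shut) to 1.0 (fully open); "grip_force": force on a finger pad.
Only numpy, scipy, OpenCV 4.12 (cv2) and the standard library are available. Lean on these libraries where they do the work, as an engineer would, in place of code of your own. Each camera call takes 0.05 s, during which the arm holds its last target. There are 200 camera calls.

## Working session

There is one attempt and no reset: what is moved stays moved. The work goes in short steps, Python scripts to look and compute and a tool call to move; the robot and the scene stay as the last step left them, time stands still between calls to the robot, and variables do not carry over. Pictures are saved under pics/ and viewed, at most 14 in all, crops included, and the job is handed in when it is done.

Besides the shell and the picture viewer there is one more tool, called after "Emit:" as a command line: name --argument value ..., lists and objects as JSON in quotes. move_arm: Moves the arm, as the interface text tells. Its arguments: {"type":"object","properties":{"increments":{"type":"array","items":{"type":"array","items":{"type":"array","items":{"type":"number"}}}}},"required":["increments"]}

```bash
mkdir -p pics; python3 - <<'E'
from rig import r, grab_frame, calibration
import cv2, numpy as np
np.set_printoptions(precision=4,suppress=True)
for n in("scene","top"):
    im=grab_frame(n); cv2.imwrite(f"pics/{n}0.png",im[:,:,::-1]); c=calibration(n); print(n,c)
print(r.sense()); print(calibration("wrist"))
E
```

```text
scene {'fovy': 43.02893212570792, 'cx': 270.3963455395842, 'cy': 202.39978331370403, 'cam_to_world': array([[ 0.7011,  0.3123, -0.641 , -0.2865],
       [-0.7129,  0.2932, -0.637 , -0.7892],
       [-0.0111,  0.9036,  0.4282,  0.6021],
       [ 0.    ,  0.    ,  0.    ,  1.    ]])}
top {'fovy': 44.668320738782924, 'cx': 282.74070907919383, 'cy': 211.64194897051564, 'cam_to_world': array([[ 0.0067,  0.9975, -0.0708,  0.4197],
       [-1.    ,  0.0064, -0.0047,  0.0144],
       [-0.0043,  0.0709,  0.9975,  1.2935],
       [ 0.    ,  0.    ,  0.    ,  1.    ]])}
{'t': 0.1, 'q': array([-1.253 ,  0.2414,  0.0039,  1.3352, -0.    ,  1.5708]), 'qd': array([-0.0027, -0.0005,  0.0014, -0.0017, -0.001 , -0.    ]), 'joint_efforts': array([ -0.0006, -37.3138,  25.3011,   0.0108,  -0.0001,   0.    ]), 'eef_pos': array([ 0.1561, -0.4745,  0.2525]), 'tool_rot': array([ 0.9874,  0.1582, -0.0002, -0.0009]), 'wrist_force': array([ 0.274 ,  0.0583, -0.6486]), 'wrist_torque': array([-0.0584, -0.0481,  0.0135]), 'grip_force': 0.0, 'finger_gap': 1.0005945639876492}
{'fovy': 66.59174854077659, 'cx': 278.24282781640363, 'cy': 213.4445178515491, 'cam_to_world': array([[ 0.3125,  0.9081,  0.2787,  0.2268],
       [-0.9499,  0.2993,  0.0899, -0.4509],
       [-0.0017, -0.2928,  0.9562,  0.3747],
       [ 0.    ,  0.    ,  0.    ,  1.    ]])}
```

View pics/scene0.png

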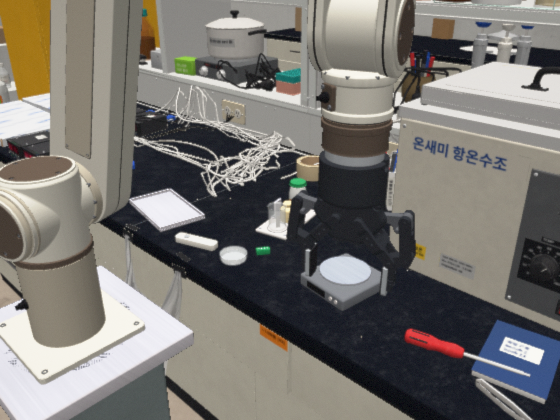

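View pics/top0.png

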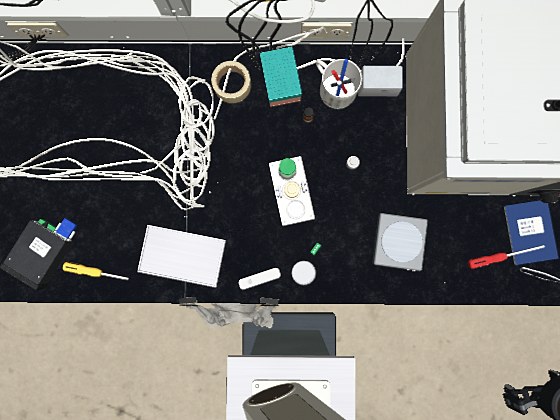

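Scene and top views agree: in the top view the caddy is near (291,190), with the bottle at its far end (288,168) and the beaker at its near end (295,210). The tray is at (182,255), the pan at (404,242), and the small weight probably at (353,162). Next I'll measure them.

```bash
cat > h.py <<'E'
from rig import r, grab_frame, calibration
import cv2, numpy as np
from scipy.spatial.transform import Rotation as R
np.set_printoptions(precision=4,suppress=True)
def ray(c,uv,z):
    f=210/np.tan(np.radians(c['fovy']/2)); T=c['cam_to_world']
    d=T[:3,:3]@np.array([(uv[0]-c['cx'])/f,-(uv[1]-c['cy'])/f,-1]); o=T[:3,3]
    return o+d*(z-o[2])/d[2]
def proj(c,p):
    f=210/np.tan(np.radians(c['fovy']/2)); T=c['cam_to_world']
    q=T[:3,:3].T@(np.array(p)-T[:3,3]); return np.array([c['cx']+f*q[0]/-q[2],c['cy']-f*q[1]/-q[2]])
def blobs(mask,amin):
    n,l,s,ce=cv2.connectedComponentsWithStats(mask.astype(np.uint8))
    return [(ce[i],s[i],(l==i).astype(np.uint8)) for i in range(1,n) if s[i,4]>=amin]
def rect(m): 
    return cv2.minAreaRect(max(cv2.findContours(m,0,2)[0],key=cv2.contourArea))
def snap(n,name=None):
    c=calibration(n); im=grab_frame(n)
    if name: cv2.imwrite(f'pics/{name}.png',im[:,:,::-1])
    return c,im
def state():
    s=r.sense(); print('t',s['t'],'p',s['eef_pos'],'yaw axis y',R.from_quat(s['tool_rot']).as_matrix()[:,1],'q',s['q'],'gap',s['finger_gap']);return s
E
python3 - <<'E'
from h import *
c=calibration('top'); im=cv2.imread('pics/top0.png'); hsv=cv2.cvtColor(im,cv2.COLOR_BGR2HSV)
H,S,V=cv2.split(hsv)
for nm,m,z in (('green',(H>45)&(H<80)&(S>120),.093),('bright',(V>110)&(S<60),.0)):
    for ce,s,mk in blobs(m,50):
        if 150<ce[1]<300 and 120<ce[0]<450:
            b=rect(mk); 
            print(nm,ce,s,'rect',b,[ray(c,ce,zz)[:2] for zz in(0,.008,.012,.042,.093)])
            pts=cv2.boxPoints(b); print('   box@.008',[ray(c,p,.010)[:2] for p in pts])
x=cv2.resize(im[140:300,120:450],None,fx=2.4,fy=2.4,interpolation=cv2.INTER_CUBIC);cv2.imwrite('pics/crop.png',x)
E
```

```text
green [287.0405 166.2838] [279 158  17  17 222] rect ((287.0, 166.0), (16.0, 16.0), 90.0) [array([0.6278, 0.0103]), array([0.6265, 0.0104]), array([0.6258, 0.0104]), array([0.621 , 0.0105]), array([0.6128, 0.0106])]
   box@.008 [array([0.6472, 0.0309]), array([ 0.6475, -0.0097]), array([ 0.6066, -0.0099]), array([0.6063, 0.0306])]
green [315.35 248.35] [310 243  12  12  60] rect ((315.3581237792969, 248.39866638183594), (5.696134567260742, 12.554744720458984), 35.53767776489258) [array([ 0.4193, -0.0624]), array([ 0.4193, -0.0619]), array([ 0.4193, -0.0616]), array([ 0.4193, -0.0599]), array([ 0.4193, -0.0568])]
   box@.008 [array([ 0.4104, -0.0469]), array([ 0.4361, -0.0651]), array([ 0.4279, -0.0767]), array([ 0.4022, -0.0585])]
bright [291.9926 193.6286] [ 269  156   46   70 1885] rect ((291.3457946777344, 190.58062744140625), (64.78068542480469, 33.825164794921875), 77.6609115600586) [array([ 0.5577, -0.0027]), array([ 0.5568, -0.0026]), array([ 0.5564, -0.0025]), array([ 0.5532, -0.0021]), array([ 0.5478, -0.0014])]
   box@.008 [array([0.6354, 0.0589]), array([ 0.6544, -0.0247])
[... 1668 characters left out ...]
 24 457] rect ((303.5, 272.5), (23.0, 23.0), 90.0) [array([ 0.3587, -0.0321]), array([ 0.3591, -0.0318]), array([ 0.3593, -0.0317]), array([ 0.3607, -0.0306]), array([ 0.3631, -0.0287])]
   box@.008 [array([ 0.3873, -0.0035]), array([ 0.3877, -0.061 ]), array([ 0.3307, -0.0611]), array([ 0.3303, -0.0038])]
bright [259.0938 278.0768] [238 268  43  22 469] rect ((259.0500183105469, 278.1499938964844), (11.06796932220459, 43.00697326660156), 71.56505584716797) [array([0.3438, 0.0789]), array([0.3442, 0.0785]), array([0.3445, 0.0783]), array([0.3462, 0.0768]), array([0.3492, 0.0743])]
   box@.008 [array([0.3399, 0.1337]), array([0.3744, 0.0322]), array([0.3484, 0.0233]), array([0.314 , 0.1247])]
```

View pics/crop.png

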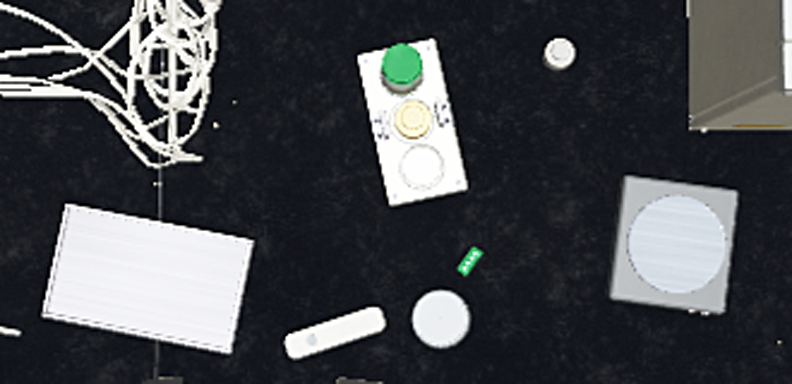

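The crop confirms the layout. The bottle is at the caddy's far end, the beaker at its near end, and the small weight at about (.635,-.155). The caddy centre is about (.5647,-.0008) with its x axis at 12.6°. The tray centre is about (.399,.274), with tray y along (.189,.982). I'll move above the bottle.

Emit:
move_arm --increments '[[[0,0,0,0,0,5.6,0],[27.6,-18.7,0,0,0,0,0],[27.6,-18.7,0,0,0,0,0],[27.6,-18.7,0,0,0,0,0],[27.6,-18.7,0,0,0,0,0],[27.6,-18.7,0,0,0,0,0],[27.6,-18.7,0,0,0,0,0],[27.6,-18.7,0,0,0,0,0]]]'

```text
t: 0.77
eef_pos: [0.3168, -0.3035, 0.253]
tool_rot: [0.994, 0.11, -0.0, -0.0]
wrist_force: [0.3, -1.0, 0.2]
finger_gap: 0.999
grip_force: 0.0
```

Emit:
move_arm --increments '[[[27.6,-18.7,0,0,0,0,0],[27.6,-18.7,0,0,0,0,0],[27.6,-18.7,0,0,0,0,0],[27.6,-18.7,0,0,0,0,0],[27.6,-18.7,0,0,0,0,0],[27.6,-18.7,0,0,0,0,0],[27.6,-18.7,0,0,0,0,0]]]'

```text
t: 1.35
eef_pos: [0.4768, -0.1336, 0.2529]
tool_rot: [0.994, 0.11, -0.0, -0.0]
wrist_force: [1.0, -0.9, -0.6]
finger_gap: 1.001
grip_force: 0.0
```

Emit:
move_arm --increments '[[[27.6,-18.7,0,0,0,0,0],[27.6,-18.7,0,0,0,0,0],[27.6,-18.7,0,0,0,0,0],[27.6,-18.7,0,0,0,0,0],[0,0,0,0,0,0,0],[0,0,0,0,0,0,0]]]'

```text
t: 1.85
eef_pos: [0.568, -0.0366, 0.252]
tool_rot: [0.994, 0.111, -0.001, -0.0]
wrist_force: [-0.5, -0.8, -0.1]
finger_gap: 1.004
grip_force: 0.0
```

```bash
python3 - <<'E'
from h import *
s=state(); c,im=snap('wrist','w1'); print(r.tip_reach)
print(s['eef_pos']-c['cam_to_world'][:3,3])
for n,p in dict(bot=(.6135,.0101,.093),beak=(.5159,-.0117,.066),mid=(.5647,-.0008,.056)).items(): print(n,proj(c,p))
E
```

```text
t 1.85 p [ 0.568  -0.0366  0.252 ] yaw axis y [ 0.2212 -0.9752 -0.0004] q [-0.0642  0.3816  0.1979  1.3892 -0.0002  2.8543] gap 1.0038202806968652
0.022
[-0.0728 -0.017  -0.122 ]
bot [237.5954 139.1961]
beak [244.0901 236.5945]
mid [243.7161 186.9845]
```

View pics/w1.png

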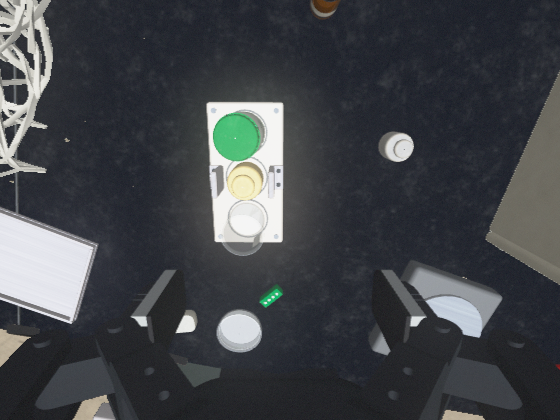

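The close view shows the cap at about (237,136), the beaker top at about (242,238), the weight at about (244,181) and the small weight at about (398,147). I'll refine these with masks.

```bash
cat >> h.py <<'E'
def go(p,yaw=None):
    s=r.sense(); M=R.from_quat(s['tool_rot']).as_matrix(); y0=np.degrees(np.arctan2(M[1,0],M[0,0]))
    print('t %.2f'%s['t'],'pos',s['eef_pos'],'yaw %.2f'%y0,'q6 %.2f'%s['q'][5],'gap %.3f'%s['finger_gap'],'tilt z',M[:,2])
    for y in ([y0] if yaw is None else [y0,yaw]):
        a=np.radians(y); A=np.array([[np.cos(a),np.sin(a),0],[np.sin(a),-np.cos(a),0],[0,0,-1]])
        print('  shift mm at yaw %.1f:'%y, 1000*A.T@(np.array(p)-s['eef_pos']))
    if yaw is not None: print('  turn z',y0-yaw)
E
python3 - <<'E'
from h import *
c=calibration('wrist'); im=cv2.imread('pics/w1.png'); H,S,V=cv2.split(cv2.cvtColor(im,cv2.COLOR_BGR2HSV))
for ce,s,m in blobs((H>45)&(H<80)&(S>100),300): print('cap',s,rect(m)[:2],ray(c,rect(m)[0],.093))
for ce,s,m in blobs((H>15)&(H<32)&(S>50)&(V>120),150): print('brass',s,ce,rect(m)[:2],ray(c,rect(m)[0],.04),ray(c,rect(m)[0],.056))
for ce,s,m in blobs((V>120)&(S<60),200):
    b=rect(m); P=np.array([ray(c,p,.008)[:2] for p in cv2.boxPoints(b)]); 
    print('white',s,b[:2],P.mean(0),[np.linalg.norm(P[i]-P[i-1]) for i in(1,2)],np.degrees(np.arctan2(*(P[2]-P[1])[::-1])),ray(c,ce,.04),ray(c,ce,.02))
ball=im[120:260,190:420]
cv2.imwrite('pics/w1c.png',cv2.resize(ball,None,fx=3.4,fy=3.4,interpolation=cv2.INTER_CUBIC))
E
```

```text
cap [ 213  113   47   48 1770] ((236.0, 136.5), (47.0, 46.0)) [0.6147 0.0108 0.093 ]
brass [227 162  36  37 541] [245.085  177.6562] ((244.5, 180.0), (36.0, 35.0)) [ 0.5677 -0.0003  0.04  ] [ 0.5712 -0.0012  0.056 ]
white [   0    0   53  177 5222] ((26.0, 88.0), (176.0, 52.0)) [0.6006 0.2486] [np.float64(0.05170777404494474), np.float64(0.1805533183662221)] -179.10277141348246 [0.6226 0.2279 0.04  ] [0.6216 0.2428 0.02  ]
white [ 206  102   78  154 8269] ((244.5, 178.5), (153.0, 77.0)) [0.5562 0.0008] [np.float64(0.08335400571499348), np.float64(0.18057923905613685)] -167.0589873589372 [ 0.5695 -0.0039  0.04  ] [ 0.5653 -0.0029  0.02  ]
white [385 133  29  29 661] ((399.0, 147.0), (28.0, 28.0)) [ 0.6359 -0.161 ] [np.float64(0.031145947801552068), np.float64(0.03126649163532178)] -160.22379920725803 [ 0.6364 -0.1484  0.04  ] [ 0.6361 -0.156   0.02  ]
white [   0  208   97  116 7658] ((36.803504943847656, 265.98980712890625), (107.24324798583984, 87.24324798583984)) [0.3921 0.2364] [np.float64(0.12887203198781116), np.float64(0.12212887359171509)] -98.740784351538 [0.4177 0.2075 0.04 
[... 707 characters left out ...]
805 -0.0295  0.04  ] [ 0.365 -0.03   0.02 ]
white [  0 329  31  38 538] ((15.0, 347.5), (37.0, 30.0)) [0.2608 0.2659] [np.float64(0.04050384057580898), np.float64(0.06289022069482755)] 179.7871093202538 [0.2977 0.248  0.04  ] [0.2772 0.2641 0.02  ]
white [ 73 395  42  25 665] ((93.5, 407.0), (23.999996185302734, 40.99999237060547)) [0.1781 0.1547] [np.float64(0.05962665407614336), np.float64(0.046089018884140104)] -175.92820664907086 [0.2144 0.1383 0.04  ] [0.189  0.1478 0.02  ]
white [442 410  43  10 285] ((463.0, 414.5), (9.0, 42.0)) [ 0.2847 -0.3824] [np.float64(0.062131694886460684), np.float64(0.017696815117287285)] -156.56287916968316 [ 0.3129 -0.3478  0.04  ] [ 0.2933 -0.3674  0.02  ]
```

View pics/w1c.png

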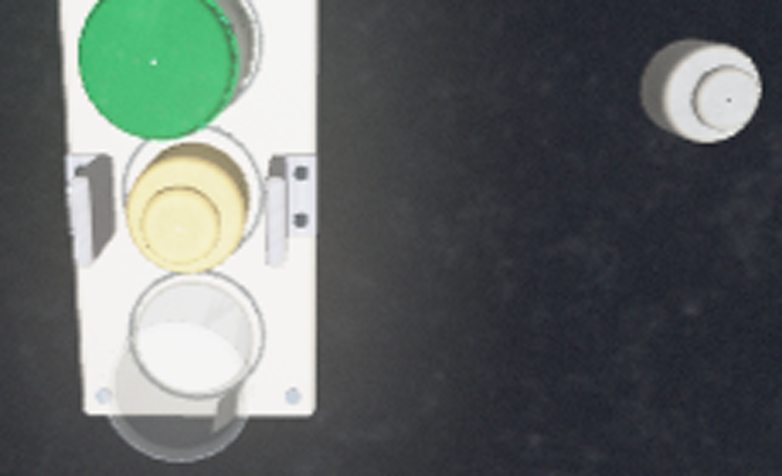

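```bash
python3 - <<'E'
from h import *
go((.6138,.0107,.063)); c=calibration('wrist'); print(ray(c,(404.1,148.8),.04),ray(c,(242.9,185.9),.056))
E
```

```text
t 1.90 pos [ 0.5673 -0.0375  0.2523] yaw 12.69 q6 2.85 gap 1.001 tilt z [-0.0022 -0.0003 -1.    ]
  shift mm at yaw 12.7: [ 56.002  -36.8447 189.2884]
[ 0.6358 -0.1544  0.04  ] [ 0.5648 -0.0008  0.056 ]
```

Emit:
move_arm --increments '[[[28,-18.4,0,0,0,0,0],[28,-18.4,0,0,0,0,0],[0,0,30,0,0,0,0],[0,0,30,0,0,0,0],[0,0,30,0,0,0,0],[0,0,30,0,0,0,0],[0,0,30,0,0,0,0],[0,0,0,0,0,0,0]]]'

```text
t: 2.57
eef_pos: [0.6085, 0.0085, 0.0967]
tool_rot: [0.994, 0.109, -0.007, -0.0]
wrist_force: [-1.1, 0.1, -1.1]
finger_gap: 1.0
grip_force: 0.0
```

Emit:
move_arm --increments '[[[0,0,20,0,0,0,0],[0,0,19,0,0,0,0],[0,0,0,0,0,0,0],[0,0,0,0,0,0,0],[0,0,0,0,0,0,0]]]'

```text
t: 2.98
eef_pos: [0.6151, 0.0095, 0.0664]
tool_rot: [0.994, 0.109, 0.001, 0.0]
wrist_force: [-0.2, -0.4, 0.2]
finger_gap: 0.998
grip_force: 0.0
```

```bash
python3 - <<'E'
from h import *
go((.6138,.0107,.063))
E
```

```text
t 2.98 pos [0.6151 0.0095 0.0664] yaw 12.56 q6 2.94 gap 0.998 tilt z [ 0.0025 -0.     -1.    ]
  shift mm at yaw 12.6: [-1.0261 -1.4462  3.4456]
```

Emit:
move_arm --increments '[[[-1,-1.4,0,0,0,0,0],[0,0,0,0,0,0,60],[0,0,0,0,0,0,255],[0,0,0,0,0,0,255],[0,0,0,0,0,0,255],[0,0,0,0,0,0,255],[0,0,0,0,0,0,255],[0,0,0,0,0,0,255]]]'

```text
t: 3.65
eef_pos: [0.6136, 0.0115, 0.0653]
tool_rot: [0.994, 0.11, 0.001, -0.0]
wrist_force: [0.4, 1.4, 5.2]
finger_gap: 0.472
grip_force: 61.3
```

Emit:
move_arm --increments '[[[0,0,0,0,0,0,255],[0,0,0,0,0,0,255],[0,0,0,0,0,0,255],[0,0,0,0,0,0,255]]]'

```text
t: 3.98
eef_pos: [0.6136, 0.0115, 0.0653]
tool_rot: [0.994, 0.11, 0.001, -0.0]
wrist_force: [-0.4, 0.1, 5.7]
finger_gap: 0.47
grip_force: 61.3
```

```bash
python3 - <<'E'
from h import *
go((.4088,.3235,.160),79)
E
```

```text
t 3.98 pos [0.6136 0.0115 0.0653] yaw 12.62 q6 2.94 gap 0.470 tilt z [ 0.0018  0.0003 -1.    ]
  shift mm at yaw 12.6: [-131.695  -349.2435  -94.7196]
  shift mm at yaw 79.0: [ 267.213  -260.5989  -94.7196]
  turn z -66.37872782568417
```

Emit:
move_arm --increments '[[[0,0,-10,0,0,0,255],[0,0,-20,0,0,0,255],[0,0,-20,0,0,-6.6,255],[0,0,-20,0,0,-6.6,255],[0,0,-20,0,0,-6.6,255],[0,0,-10,0,0,-6.6,255],[0,0,0,0,0,-6.6,255],[0,0,0,0,0,-6.6,255]]]'

```text
t: 4.65
eef_pos: [0.6131, 0.0111, 0.1654]
tool_rot: [0.897, 0.443, 0.0, 0.0]
wrist_force: [0.2, 0.3, -2.0]
finger_gap: 0.466
grip_force: 60.9
```

Emit:
move_arm --increments '[[[0,0,0,0,0,-6.6,255],[0,0,0,0,0,-6.6,255],[0,0,0,0,0,-6.6,255],[0,0,0,0,0,-6.6,255],[22,-21.5,0,0,0,0,255],[22,-21.5,0,0,0,0,255],[22,-21.5,0,0,0,0,255],[22,-21.5,0,0,0,0,255]]]'

```text
t: 5.32
eef_pos: [0.5446, 0.1149, 0.1638]
tool_rot: [0.774, 0.633, -0.001, -0.0]
wrist_force: [0.5, 0.2, -1.1]
finger_gap: 0.47
grip_force: 61.0
```

Emit:
move_arm --increments '[[[22,-21.5,0,0,0,0,255],[22,-21.5,0,0,0,0,255],[22,-21.5,0,0,0,0,255],[22,-21.5,0,0,0,0,255],[22,-21.5,0,0,0,0,255],[22,-21.5,0,0,0,0,255],[0,0,0,0,0,0,255],[0,0,0,0,0,0,255]]]'

```text
t: 5.98
eef_pos: [0.4444, 0.2703, 0.1642]
tool_rot: [0.773, 0.635, -0.001, 0.0]
wrist_force: [-0.6, 0.3, -2.4]
finger_gap: 0.466
grip_force: 61.1
```

```bash
python3 - <<'E'
from h import *
go((.4088,.3235,.0625),79)
E
```

```text
t 5.98 pos [0.4444 0.2703 0.1642] yaw 78.80 q6 2.31 gap 0.466 tilt z [-0.0008 -0.001  -1.    ]
  shift mm at yaw 78.8: [ 45.258  -45.2022 101.6739]
  shift mm at yaw 79.0: [ 45.4127 -45.0469 101.6739]
  turn z -0.19632111381568507
```

Emit:
move_arm --increments '[[[22.6,-22.6,0,0,0,0,255],[22.6,-22.6,0,0,0,0,255],[0,0,25,0,0,0,255],[0,0,25,0,0,0,255],[0,0,25,0,0,0,255],[0,0,12,0,0,0,255],[0,0,7,0,0,0,255],[0,0,0,0,0,0,255]]]'

```text
t: 6.65
eef_pos: [0.4097, 0.3209, 0.0685]
tool_rot: [0.774, 0.633, -0.002, 0.0]
wrist_force: [-0.7, -0.5, -2.1]
finger_gap: 0.468
grip_force: 61.1
```

Emit:
move_arm --increments '[[[0,0,5,0,0,0,255],[0,0,0,0,0,0,255],[0,0,0,0,0,0,255],[0,0,0,0,0,0,255]]]'

```text
t: 6.98
eef_pos: [0.4109, 0.323, 0.0663]
tool_rot: [0.774, 0.633, 0.001, 0.0]
wrist_force: [-0.2, 0.6, -1.2]
finger_gap: 0.468
grip_force: 61.1
```

Emit:
move_arm --increments '[[[0,0,2.5,0,0,0,255],[0,0,2,0,0,0,255],[0,0,0,0,0,0,255],[0,0,0,0,0,0,255],[0,0,0,0,0,0,255]]]'

```text
t: 7.4
eef_pos: [0.4106, 0.323, 0.0613]
tool_rot: [0.774, 0.633, 0.001, 0.0]
wrist_force: [0.2, 0.4, 1.6]
finger_gap: 0.471
grip_force: 61.5
```

Touching down. Next I'll release slowly and retreat.

Emit:
move_arm --increments '[[[0,0,0,0,0,0,100],[0,0,0,0,0,0,60],[0,0,0,0,0,0,0],[0,0,0,0,0,0,0],[0,0,0,0,0,0,0],[0,0,0,0,0,0,0],[0,0,0,0,0,0,0]]]'

```text
t: 7.98
eef_pos: [0.4102, 0.3226, 0.0607]
tool_rot: [0.774, 0.633, -0.0, -0.0]
wrist_force: [-0.7, -0.1, 0.1]
finger_gap: 1.002
grip_force: 0.0
```

Emit:
move_arm --increments '[[[0,0,-15,0,0,0,0],[0,0,-30,0,0,0,0],[0,0,-30,0,0,0,0],[0,0,-30,0,0,0,0],[0,0,-30,0,0,0,0],[0,0,0,0,0,0,0]]]'

```text
t: 8.48
eef_pos: [0.4131, 0.3249, 0.2024]
tool_rot: [0.774, 0.633, 0.006, 0.0]
wrist_force: [1.0, -0.4, -0.2]
finger_gap: 1.001
grip_force: 0.0
```

```bash
python3 - <<'E'
from h import *
go((.5159,-.0117,.190),12.6)
snap('wrist','w2')
E
```

```text
t 8.48 pos [0.4131 0.3249 0.2024] yaw 78.61 q6 2.44 gap 1.001 tilt z [ 0.0093  0.0073 -0.9999]
  shift mm at yaw 78.6: [-309.6377  167.264    12.4213]
  shift mm at yaw 12.6: [ 26.9338 350.895   12.4213]
  turn z 66.01168974142773
```

View pics/w2.png

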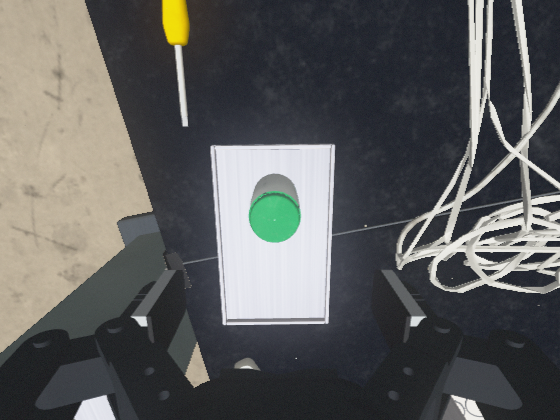

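The bottle stands in the tray at (274,210), well inside the walls. Next is the beaker.

Emit:
move_arm --increments '[[[-25.8,13.9,0,0,0,0,0],[-25.8,13.9,0,0,0,0,0],[-25.8,13.9,0,0,0,0,0],[-25.8,13.9,0,0,0,0,0],[-25.8,13.9,0,0,0,0,0],[-25.8,13.9,0,0,0,0,0],[-25.8,13.9,0,0,0,0,0],[-25.8,13.9,0,0,0,0,0]]]'

```text
t: 9.2
eef_pos: [0.4778, 0.0968, 0.1945]
tool_rot: [0.774, 0.633, -0.001, -0.001]
wrist_force: [0.3, 0.3, -0.0]
finger_gap: 1.002
grip_force: 0.0
```

Emit:
move_arm --increments '[[[-25.8,13.9,0,0,0,0,0],[-25.8,13.9,0,0,0,0,0],[-25.8,13.9,0,0,0,0,0],[-25.8,13.9,0,0,0,0,0],[0,0,0,0,0,6.6,0],[0,0,0,0,0,6.6,0],[0,0,0,0,0,6.6,0],[0,0,0,0,0,6.6,0]]]'

```text
t: 9.87
eef_pos: [0.5117, -0.0143, 0.1942]
tool_rot: [0.899, 0.437, -0.001, -0.001]
wrist_force: [0.4, -0.6, 0.7]
finger_gap: 1.003
grip_force: 0.0
```

Emit:
move_arm --increments '[[[0,0,0,0,0,6.6,0],[0,0,0,0,0,6.6,0],[0,0,0,0,0,6.6,0],[0,0,0,0,0,6.6,0],[0,0,0,0,0,6.6,0],[0,0,0,0,0,6.6,0],[0,0,0,0,0,0,0],[0,0,0,0,0,0,0]]]'

```text
t: 10.53
eef_pos: [0.5119, -0.0138, 0.1947]
tool_rot: [0.994, 0.111, -0.001, -0.0]
wrist_force: [0.9, -0.1, -0.4]
finger_gap: 0.998
grip_force: 0.0
```

```bash
python3 - <<'E'
from h import *
go((.5159,-.0117,.045),12.6)
E
```

```text
t 10.53 pos [ 0.5119 -0.0138  0.1947] yaw 12.77 q6 2.89 gap 0.998 tilt z [-0.002   0.0001 -1.    ]
  shift mm at yaw 12.8: [  4.3335  -1.1788 149.7072]
  shift mm at yaw 12.6: [  4.3299  -1.192  149.7072]
  turn z 0.1739645740790401
```

Emit:
move_arm --increments '[[[4.3,-1.2,0,0,0,0,0],[0,0,30,0,0,0,0],[0,0,30,0,0,0,0],[0,0,30,0,0,0,0],[0,0,30,0,0,0,0],[0,0,20,0,0,0,0],[0,0,9,0,0,0,0],[0,0,0,0,0,0,0]]]'

```text
t: 11.2
eef_pos: [0.5147, -0.0116, 0.0444]
tool_rot: [0.994, 0.11, -0.003, -0.0]
wrist_force: [0.5, -0.2, 0.1]
finger_gap: 0.998
grip_force: 0.0
```

Emit:
move_arm --increments '[[[0,0,0,0,0,0,0],[0,0,0,0,0,0,0],[0,0,0,0,0,0,0]]]'

```text
t: 11.45
eef_pos: [0.5181, -0.0117, 0.0485]
tool_rot: [0.994, 0.11, 0.002, 0.0]
wrist_force: [-0.8, -0.2, 0.5]
finger_gap: 1.0
grip_force: 0.0
```

```bash
python3 - <<'E'
from h import *
go((.5159,-.0117,.045),12.6)
snap('wrist','w3')
E
```

```text
t 11.45 pos [ 0.5181 -0.0117  0.0485] yaw 12.63 q6 2.90 gap 1.000 tilt z [ 0.0036 -0.0001 -1.    ]
  shift mm at yaw 12.6: [-2.1627 -0.5035  3.5332]
  shift mm at yaw 12.6: [-2.1629 -0.5025  3.5332]
  turn z 0.02783207757943451
```

View pics/w3.png

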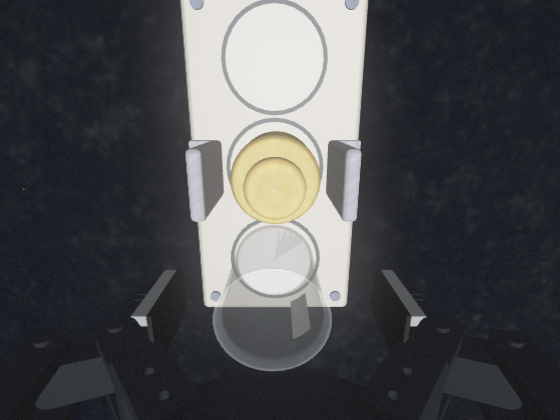

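The beaker (272,318) is centred between the pads; I'll grip it.

Emit:
move_arm --increments '[[[-2,-0.5,2,0,0,0,60],[0,0,0,0,0,0,255],[0,0,0,0,0,0,255],[0,0,0,0,0,0,255],[0,0,0,0,0,0,255],[0,0,0,0,0,0,255],[0,0,0,0,0,0,255],[0,0,0,0,0,0,255]]]'

```text
t: 12.17
eef_pos: [0.5145, -0.0114, 0.0452]
tool_rot: [0.994, 0.11, 0.0, -0.0]
wrist_force: [-2.1, 2.1, 5.4]
finger_gap: 0.502
grip_force: 60.3
```

```bash
python3 - <<'E'
from h import *
go((.3899,.2253,.160),79)
E
```

```text
t 12.17 pos [ 0.5145 -0.0114  0.0452] yaw 12.62 q6 2.90 gap 0.502 tilt z [ 0.0003  0.0005 -1.    ]
  shift mm at yaw 12.6: [ -69.9163 -258.2451 -114.7566]
  shift mm at yaw 79.0: [ 208.5986 -167.5276 -114.7566]
  turn z -66.38058692997124
```

Emit:
move_arm --increments '[[[0,0,-10,0,0,0,255],[0,0,-22,0,0,0,255],[0,0,-22,0,0,-6.6,255],[0,0,-22,0,0,-6.6,255],[0,0,-22,0,0,-6.6,255],[0,0,-10,0,0,-6.6,255],[0,0,0,0,0,-6.6,255],[0,0,0,0,0,-6.6,255]]]'

```text
t: 12.83
eef_pos: [0.5154, -0.0119, 0.1544]
tool_rot: [0.897, 0.442, 0.001, 0.001]
wrist_force: [-0.5, 0.8, -0.8]
finger_gap: 0.506
grip_force: 60.7
```

Emit:
move_arm --increments '[[[0,0,0,0,0,-6.6,255],[0,0,0,0,0,-6.6,255],[0,0,0,0,0,-6.6,255],[0,0,0,0,0,-6.6,255],[23.2,-18.6,0,0,0,0,255],[23.2,-18.6,0,0,0,0,255],[23.2,-18.6,0,0,0,0,255],[23.2,-18.6,0,0,0,0,255]]]'

```text
t: 13.5
eef_pos: [0.4593, 0.0945, 0.153]
tool_rot: [0.774, 0.633, -0.0, 0.0]
wrist_force: [-0.0, 0.2, -0.1]
finger_gap: 0.506
grip_force: 60.7
```

Emit:
move_arm --increments '[[[23.2,-18.6,0,0,0,0,255],[23.2,-18.6,0,0,0,0,255],[23.2,-18.6,0,0,0,0,255],[23.2,-18.6,0,0,0,0,255],[23.2,-18.6,0,0,0,0,255],[0,0,30,0,0,0,255],[0,0,30,0,0,0,255],[0,0,20,0,0,0,255]]]'

```text
t: 14.17
eef_pos: [0.3907, 0.2264, 0.0715]
tool_rot: [0.773, 0.634, -0.0, 0.0]
wrist_force: [-0.7, 0.5, 0.2]
finger_gap: 0.504
grip_force: 60.7
```

Emit:
move_arm --increments '[[[0,0,10,0,0,0,255],[0,0,8,0,0,0,255],[0,0,0,0,0,0,255],[0,0,0,0,0,0,255],[0,0,0,0,0,0,255]]]'

```text
t: 14.58
eef_pos: [0.3925, 0.2264, 0.0557]
tool_rot: [0.774, 0.633, 0.001, 0.0]
wrist_force: [1.1, -0.7, 0.1]
finger_gap: 0.505
grip_force: 60.7
```

```bash
python3 - <<'E'
from h import *
go((.3899,.2253,.0414),79)
E
```

```text
t 14.58 pos [0.3925 0.2264 0.0557] yaw 78.59 q6 2.29 gap 0.505 tilt z [ 0.0017  0.0008 -1.    ]
  shift mm at yaw 78.6: [-1.6014 -2.3258 14.3354]
  shift mm at yaw 79.0: [-1.5848 -2.3371 14.3354]
  turn z -0.408274871244501
```

Emit:
move_arm --increments '[[[0,0,8,0,0,0,255],[0,0,4,0,0,0,255],[0,0,2.5,0,0,0,255],[0,0,0,0,0,0,255],[0,0,0,0,0,0,255],[0,0,0,0,0,0,255]]]'

```text
t: 15.08
eef_pos: [0.3918, 0.2262, 0.0412]
tool_rot: [0.774, 0.633, 0.0, 0.0]
wrist_force: [-2.2, -1.6, 7.7]
finger_gap: 0.505
grip_force: 61.0
```

Emit:
move_arm --increments '[[[0,0,0,0,0,0,100],[0,0,0,0,0,0,60],[0,0,0,0,0,0,0],[0,0,0,0,0,0,0],[0,0,0,0,0,0,0],[0,0,0,0,0,0,0],[0,0,0,0,0,0,0]]]'

```text
t: 15.67
eef_pos: [0.3916, 0.2261, 0.0402]
tool_rot: [0.774, 0.633, -0.0, -0.0]
wrist_force: [-0.5, 0.0, -0.6]
finger_gap: 1.001
grip_force: 0.0
```

Emit:
move_arm --increments '[[[0,0,-15,0,0,0,0],[0,0,-30,0,0,0,0],[0,0,-30,0,0,0,0],[0,0,-30,0,0,0,0],[0,0,-30,0,0,0,0],[0,0,-25,0,0,0,0],[0,0,0,0,0,0,0],[0,0,0,0,0,0,0]]]'

```text
t: 16.33
eef_pos: [0.3926, 0.2267, 0.2018]
tool_rot: [0.774, 0.633, 0.002, 0.0]
wrist_force: [0.2, 0.8, -0.5]
finger_gap: 1.0
grip_force: 0.0
```

```bash
python3 - <<'E'
from h import *
go((.5647,-.0008,.190),102.6)
snap('wrist','w4')
E
```

```text
t 16.33 pos [0.3926 0.2267 0.2018] yaw 78.61 q6 2.29 gap 1.000 tilt z [ 0.0036  0.002  -1.    ]
  shift mm at yaw 78.6: [-188.9875  213.6357   11.8422]
  shift mm at yaw 102.6: [-259.5279  118.329    11.8422]
  turn z -23.99310858160058
```

View pics/w4.png

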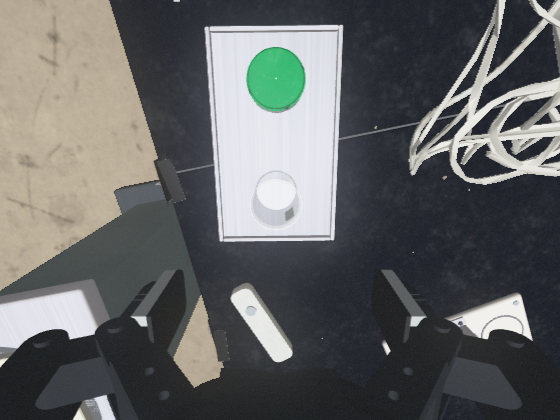

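Both stand in the tray, the bottle at (276,78) and the beaker at (275,198). Next is the big weight, closing along the caddy's x.

Emit:
move_arm --increments '[[[0,0,0,0,0,-6,0],[0,0,0,0,0,-6,0],[0,0,0,0,0,-6,0],[0,0,0,0,0,-6,0],[-26,11.8,0,0,0,0,0],[-26,11.8,0,0,0,0,0],[-26,11.8,0,0,0,0,0],[-26,11.8,0,0,0,0,0]]]'

```text
t: 17.05
eef_pos: [0.4597, 0.1337, 0.1983]
tool_rot: [0.625, 0.781, -0.002, -0.001]
wrist_force: [0.3, -0.3, -0.1]
finger_gap: 1.0
grip_force: 0.0
```

Emit:
move_arm --increments '[[[-26,11.8,0,0,0,0,0],[-26,11.8,0,0,0,0,0],[-26,11.8,0,0,0,0,0],[-26,11.8,0,0,0,0,0],[-26,11.8,0,0,0,0,0],[-26,11.8,0,0,0,0,0],[0,0,0,0,0,0,0],[0,0,0,0,0,0,0]]]'

```text
t: 17.72
eef_pos: [0.5629, -0.0031, 0.1977]
tool_rot: [0.626, 0.78, -0.001, -0.002]
wrist_force: [-0.2, 0.3, -1.2]
finger_gap: 0.997
grip_force: 0.0
```

```bash
python3 - <<'E'
from h import *
go((.5647,-.0008,.035),102.6)
c,im=snap('wrist','w5')
for p in [(.5647,-.0008,.056),(.6135,.0101,.008),(.5159,-.0117,.008)]: print(proj(c,p))
H,S,V=cv2.split(cv2.cvtColor(im,cv2.COLOR_RGB2HSV))
for ce,s,m in blobs((V>120)&(S<60),3000): print('white',s)
E
```

```text
t 17.72 pos [ 0.5629 -0.0031  0.1977] yaw 102.46 q6 1.35 gap 0.997 tilt z [-0.0044  0.0003 -1.    ]
  shift mm at yaw 102.5: [  1.8704   2.293  162.7385]
  shift mm at yaw 102.6: [  1.8647   2.2977 162.7385]
  turn z -0.14240919208305058
[281.8817 205.193 ]
[331.526  192.2486]
[231.5465 192.4034]
white [  24    0   62  115 3785]
white [  36  147   67   61 3198]
white [  199   148   170    90 12651]
```

View pics/w5.png

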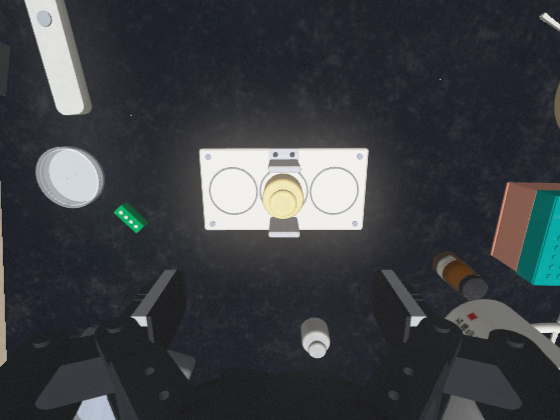

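The rings are at (233,190) and (334,190) and the knob at (282,204), all within about 1–2 px of prediction. I'll descend.

Emit:
move_arm --increments '[[[2,2.3,0,0,0,0,0],[0,0,30,0,0,0,0],[0,0,30,0,0,0,0],[0,0,30,0,0,0,0],[0,0,30,0,0,0,0],[0,0,20,0,0,0,0],[0,0,10,0,0,0,0],[0,0,0,0,0,0,0]]]'

```text
t: 18.43
eef_pos: [0.5626, 0.0018, 0.0477]
tool_rot: [0.624, 0.781, -0.002, -0.002]
wrist_force: [-1.3, -0.2, -0.7]
finger_gap: 0.997
grip_force: 0.0
```

Emit:
move_arm --increments '[[[0,0,0,0,0,0,0],[0,0,0,0,0,0,0],[0,0,0,0,0,0,0],[0,0,0,0,0,0,0]]]'

```text
t: 18.77
eef_pos: [0.5665, 0.0006, 0.052]
tool_rot: [0.625, 0.78, 0.001, 0.001]
wrist_force: [0.2, 0.6, 0.5]
finger_gap: 0.998
grip_force: 0.0
```

```bash
python3 - <<'E'
from h import *
go((.5647,-.0008,.035),102.6)
E
```

```text
t 18.77 pos [0.5665 0.0006 0.052 ] yaw 102.61 q6 1.35 gap 0.998 tilt z [ 0.0032  0.     -1.    ]
  shift mm at yaw 102.6: [-0.9938 -2.1073 17.0018]
  shift mm at yaw 102.6: [-0.9942 -2.1071 17.0018]
  turn z 0.01143864048260923
```

Emit:
move_arm --increments '[[[-1,-2.1,0,0,0,0,0],[0,0,8,0,0,0,0],[0,0,8,0,0,0,0],[0,0,0,0,0,0,0],[0,0,0,0,0,0,0],[0,0,0,0,0,0,0]]]'

```text
t: 19.27
eef_pos: [0.5632, -0.0009, 0.0338]
tool_rot: [0.625, 0.78, -0.0, -0.0]
wrist_force: [-0.3, 0.2, 0.1]
finger_gap: 0.999
grip_force: 0.0
```

Emit:
move_arm --increments '[[[0,0,0,0,0,0,60],[0,0,0,0,0,0,255],[0,0,0,0,0,0,255],[0,0,0,0,0,0,255],[0,0,0,0,0,0,255],[0,0,0,0,0,0,255],[0,0,0,0,0,0,255],[0,0,0,0,0,0,255]]]'

```text
t: 19.93
eef_pos: [0.5647, -0.0007, 0.0352]
tool_rot: [0.625, 0.781, 0.001, 0.001]
wrist_force: [2.1, 1.2, 4.2]
finger_gap: 0.421
grip_force: 60.7
```

```bash
python3 - <<'E'
from h import *
go((.4373,-.2680,.17),102.6)
c=calibration('top'); im=cv2.imread('pics/top0.png').astype(int)
sub=cv2.cvtColor(cv2.imread('pics/top0.png'),cv2.COLOR_BGR2GRAY)
for th in(175,185,195,205,215):
  for ce,s,m in blobs(sub>th,900):
    if abs(ce[0]-404)<15 and abs(ce[1]-242)<15: print(th,s,ce,ray(c,ce,.042))
E
```

```text
t 19.93 pos [ 0.5647 -0.0007  0.0352] yaw 102.62 q6 1.35 gap 0.421 tilt z [ 0.0027  0.0003 -1.    ]
  shift mm at yaw 102.6: [-233.0186 -182.7205 -134.8201]
  shift mm at yaw 102.6: [-233.0711 -182.6536 -134.8201]
  turn z 0.0164429495931131
175 [ 375  214   52   56 2248] [400.8314 241.4822] [ 0.4374 -0.2685  0.042 ]
185 [ 375  214   51   56 2032] [399.4439 241.5034] [ 0.4373 -0.2651  0.042 ]
195 [ 382  221   41   41 1304] [401.8834 241.2508] [ 0.438  -0.2711  0.042 ]
205 [ 382  222   40   40 1277] [401.758  241.3727] [ 0.4377 -0.2708  0.042 ]
215 [ 382  222   40   40 1233] [401.8443 241.3731] [ 0.4377 -0.271   0.042 ]
```

Emit:
move_arm --increments '[[[0,0,-10,0,0,0,255],[0,0,-20,0,0,0,255],[0,0,-25,0,0,0,255],[0,0,-25,0,0,0,255],[0,0,-25,0,0,0,255],[0,0,-25,0,0,0,255],[0,0,0,0,0,0,255],[0,0,0,0,0,0,255]]]'

```text
t: 20.6
eef_pos: [0.5632, -0.001, 0.1643]
tool_rot: [0.625, 0.78, -0.0, 0.0]
wrist_force: [-1.0, -0.3, -5.8]
finger_gap: 0.42
grip_force: 61.0
```

Emit:
move_arm --increments '[[[-15,-11.6,0,0,0,0,255],[-24,-18.6,0,0,0,0,255],[-24,-18.6,0,0,0,0,255],[-24,-18.6,0,0,0,0,255],[-24,-18.6,0,0,0,0,255],[-24,-18.6,0,0,0,0,255],[-24,-18.6,0,0,0,0,255],[-24,-18.6,0,0,0,0,255]]]'

```text
t: 21.27
eef_pos: [0.4618, -0.2106, 0.1609]
tool_rot: [0.625, 0.781, -0.001, -0.003]
wrist_force: [-0.3, 0.3, -4.5]
finger_gap: 0.424
grip_force: 61.1
```

Emit:
move_arm --increments '[[[-24,-18.6,0,0,0,0,255],[-15,-11.6,0,0,0,0,255],[0,0,0,0,0,0,255],[0,0,0,0,0,0,255],[0,0,0,0,0,0,255]]]'

```text
t: 21.68
eef_pos: [0.4427, -0.254, 0.162]
tool_rot: [0.625, 0.78, -0.0, -0.002]
wrist_force: [0.0, -0.1, -4.5]
finger_gap: 0.421
grip_force: 61.2
```

```bash
python3 - <<'E'
from h import *
go((.4377,-.271,.0695),102.6)
c,im=snap('wrist','w6')
print(proj(c,(.4377,-.271,.042)))
E
```

```text
t 21.68 pos [ 0.4427 -0.254   0.162 ] yaw 102.59 q6 0.83 gap 0.421 tilt z [-0.004   0.0029 -1.    ]
  shift mm at yaw 102.6: [-15.4646  -8.5576  92.5425]
  shift mm at yaw 102.6: [-15.4637  -8.5593  92.5425]
  turn z -0.006199956940605489
[268.4654 233.3967]
```

View pics/w6.png

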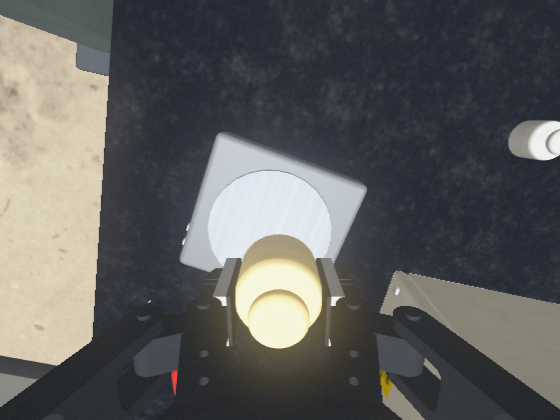

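The pan centre appears at about (269,232), against a prediction of (268,233). I'll lower the weight.

Emit:
move_arm --increments '[[[-15.5,-8.6,0,0,0,0,255],[0,0,20,0,0,0,255],[0,0,25,0,0,0,255],[0,0,20,0,0,0,255],[0,0,15,0,0,0,255],[0,0,0,0,0,0,255],[0,0,0,0,0,0,255],[0,0,0,0,0,0,255]]]'

```text
t: 22.4
eef_pos: [0.44, -0.2718, 0.085]
tool_rot: [0.625, 0.781, 0.0, 0.0]
wrist_force: [0.8, 0.5, -4.0]
finger_gap: 0.42
grip_force: 61.3
```

```bash
python3 - <<'E'
from h import *
go((.4377,-.271,.0695),102.6)
E
```

```text
t 22.40 pos [ 0.44   -0.2718  0.085 ] yaw 102.68 q6 0.80 gap 0.420 tilt z [ 0.0009 -0.0005 -1.    ]
  shift mm at yaw 102.7: [ 1.2335 -2.0421 15.4721]
  shift mm at yaw 102.6: [ 1.2305 -2.0439 15.4721]
  turn z 0.08383478652052645
```

Emit:
move_arm --increments '[[[1,-1,8,0,0,0,255],[0,0,4,0,0,0,255],[0,0,2,0,0,0,255],[0,0,1.5,0,0,0,255],[0,0,0,0,0,0,255],[0,0,0,0,0,0,255],[0,0,0,0,0,0,255]]]'

```text
t: 22.98
eef_pos: [0.4378, -0.2712, 0.0692]
tool_rot: [0.625, 0.78, 0.0, -0.0]
wrist_force: [-2.2, 1.1, 1.0]
finger_gap: 0.422
grip_force: 61.8
```

Contact. I'll release, rise, and measure towards the small weight.

Emit:
move_arm --increments '[[[0,0,0,0,0,0,120],[0,0,0,0,0,0,60],[0,0,0,0,0,0,0],[0,0,0,0,0,0,0],[0,0,0,0,0,0,0],[0,0,0,0,0,0,0],[0,0,0,0,0,0,0]]]'

```text
t: 23.57
eef_pos: [0.438, -0.2714, 0.0689]
tool_rot: [0.625, 0.78, -0.0, 0.0]
wrist_force: [0.3, 0.0, 0.7]
finger_gap: 0.999
grip_force: 0.0
```

Emit:
move_arm --increments '[[[0,0,-15,0,0,0,0],[0,0,-30,0,0,0,0],[0,0,-30,0,0,0,0],[0,0,-30,0,0,0,0],[0,0,-25,0,0,0,0],[0,0,0,0,0,0,0],[0,0,0,0,0,0,0]]]'

```text
t: 24.15
eef_pos: [0.4389, -0.272, 0.2006]
tool_rot: [0.625, 0.78, 0.0, 0.002]
wrist_force: [0.7, 0.9, -0.2]
finger_gap: 0.997
grip_force: 0.0
```

```bash
python3 - <<'E'
from h import *
go((.6358,-.1544,.195),102.6)
c,im=snap('wrist','w7')
H,S,V=cv2.split(cv2.cvtColor(im,cv2.COLOR_RGB2HSV))
for ce,s,m in blobs((H>15)&(H<32)&(S>50)&(V>120),150): print('brass',s,ce)
print(proj(c,(.4377,-.271,.09)),proj(c,(.4377,-.271,.066)))
E
```

```text
t 24.15 pos [ 0.4389 -0.272   0.2006] yaw 102.61 q6 0.80 gap 0.997 tilt z [ 0.0037 -0.0023 -1.    ]
  shift mm at yaw 102.6: [ 71.7592 217.772    5.5905]
  shift mm at yaw 102.6: [ 71.7852 217.7635   5.5905]
  turn z 0.006840478837830233
brass [256 180  43  27 324] [277.5216 187.9691]
[276.8065 216.3575] [276.8068 207.5778]
```

Emit:
move_arm --increments '[[[9,27.2,0,0,0,0,0],[9,27.2,0,0,0,0,0],[9,27.2,0,0,0,0,0],[9,27.2,0,0,0,0,0],[9,27.2,0,0,0,0,0],[9,27.2,0,0,0,0,0],[9,27.2,0,0,0,0,0],[9,27.2,0,0,0,0,0]]]'

```text
t: 24.87
eef_pos: [0.6345, -0.1524, 0.1961]
tool_rot: [0.625, 0.78, -0.001, -0.002]
wrist_force: [0.4, -0.4, 0.8]
finger_gap: 0.998
grip_force: 0.0
```

Emit:
move_arm --increments '[[[0,0,20,0,0,0,0],[0,0,30,0,0,0,0],[0,0,30,0,0,0,0],[0,0,20,0,0,0,0],[0,0,0,0,0,0,0],[0,0,0,0,0,0,0],[0,0,0,0,0,0,0]]]'

```text
t: 25.45
eef_pos: [0.6348, -0.1536, 0.0991]
tool_rot: [0.625, 0.78, 0.0, 0.0]
wrist_force: [1.3, 0.8, 0.3]
finger_gap: 0.999
grip_force: 0.0
```

```bash
python3 - <<'E'
from h import *
go((.6358,-.1544,.028),102.6)
c,im=snap('wrist','w8'); print(proj(c,(.6358,-.1544,.04)))
H,S,V=cv2.split(cv2.cvtColor(im,cv2.COLOR_RGB2HSV))
for ce,s,m in blobs((V>140)&(S<60),400): print('white',s,ce)
E
```

```text
t 25.45 pos [ 0.6348 -0.1536  0.0991] yaw 102.60 q6 1.11 gap 0.999 tilt z [ 0.0001  0.     -1.    ]
  shift mm at yaw 102.6: [-0.9558  0.8323 71.109 ]
  shift mm at yaw 102.6: [-0.9558  0.8323 71.109 ]
  turn z 0.0033246558422206363
[280.1434 245.7134]
white [  80    0  283   31 8402] [221.002   14.5509]
white [488  78  24  42 462] [497.1277 100.5779]
white [ 482  169   78  155 6316] [525.6305 239.3453]
white [ 259  213   47   44 1652] [282.0424 234.2912]
white [   0  266   75   71 3321] [ 36.6299 299.9904]
white [  0 304  26  63 943] [  8.8759 334.4655]
```

View pics/w8.png

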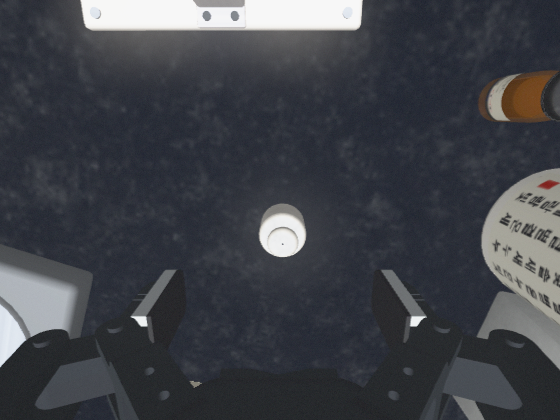

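The knob is at (283,243), within 2 mm of prediction, and the surroundings are clear. I'll descend and grip.

Emit:
move_arm --increments '[[[0.5,2.3,20,0,0,0,0],[0,0,20,0,0,0,0],[0,0,15,0,0,0,0],[0,0,8,0,0,0,0],[0,0,4,0,0,0,0],[0,0,0,0,0,0,0],[0,0,0,0,0,0,0],[0,0,0,0,0,0,0]]]'

```text
t: 26.17
eef_pos: [0.6378, -0.1529, 0.0335]
tool_rot: [0.625, 0.78, 0.001, 0.001]
wrist_force: [-0.0, 0.7, 0.2]
finger_gap: 0.999
grip_force: 0.0
```

```bash
python3 - <<'E'
from h import *
go((.638,-.154,.027),102.6)
E
```

```text
t 26.17 pos [ 0.6378 -0.1529  0.0335] yaw 102.60 q6 1.12 gap 0.999 tilt z [ 0.0028 -0.0006 -1.    ]
  shift mm at yaw 102.6: [-1.1472 -0.0541  6.4639]
  shift mm at yaw 102.6: [-1.1472 -0.054   6.4639]
  turn z 0.0038286212343621173
```

Emit:
move_arm --increments '[[[-1,0,3,0,0,0,0],[0,0,3,0,0,0,0],[0,0,0,0,0,0,0],[0,0,0,0,0,0,0]]]'

```text
t: 26.5
eef_pos: [0.6366, -0.1535, 0.0256]
tool_rot: [0.625, 0.78, -0.0, -0.0]
wrist_force: [-0.4, -0.3, -0.8]
finger_gap: 0.998
grip_force: 0.0
```

Emit:
move_arm --increments '[[[0,0,0,0,0,0,60],[0,0,0,0,0,0,255],[0,0,0,0,0,0,255],[0,0,0,0,0,0,255],[0,0,0,0,0,0,255],[0,0,0,0,0,0,255],[0,0,0,0,0,0,255],[0,0,0,0,0,0,255]]]'

```text
t: 27.17
eef_pos: [0.6372, -0.1536, 0.0262]
tool_rot: [0.625, 0.78, 0.0, 0.0]
wrist_force: [0.3, 0.7, 3.3]
finger_gap: 0.329
grip_force: 59.7
```

```bash
python3 - <<'E'
from h import *
go((.5647,-.0008,.145),102.6)
E
```

```text
t 27.17 pos [ 0.6372 -0.1536  0.0262] yaw 102.61 q6 1.11 gap 0.329 tilt z [ 0.0008 -0.0001 -1.    ]
  shift mm at yaw 102.6: [ 164.9138  -37.3605 -118.7503]
  shift mm at yaw 102.6: [ 164.908   -37.3859 -118.7503]
  turn z 0.008806450339321259
```

Emit:
move_arm --increments '[[[0,0,-10,0,0,0,255],[0,0,-25,0,0,0,255],[0,0,-28,0,0,0,255],[0,0,-28,0,0,0,255],[0,0,-28,0,0,0,255],[0,0,0,0,0,0,255]]]'

```text
t: 27.67
eef_pos: [0.6402, -0.1543, 0.1521]
tool_rot: [0.625, 0.78, 0.002, 0.005]
wrist_force: [2.1, -0.9, -0.0]
finger_gap: 0.331
grip_force: 59.5
```

Emit:
move_arm --increments '[[[23.6,-5.3,0,0,0,0,255],[23.6,-5.3,0,0,0,0,255],[23.6,-5.3,0,0,0,0,255],[23.6,-5.3,0,0,0,0,255],[23.6,-5.3,0,0,0,0,255],[23.6,-5.3,0,0,0,0,255],[23.6,-5.3,0,0,0,0,255],[0,0,0,0,0,0,255]]]'

```text
t: 28.33
eef_pos: [0.5617, 0.0032, 0.1439]
tool_rot: [0.623, 0.782, -0.001, -0.002]
wrist_force: [-0.7, -0.6, -2.0]
finger_gap: 0.332
grip_force: 59.6
```

Emit:
move_arm --increments '[[[0,0,0,0,0,0,255],[0,0,0,0,0,0,255],[0,0,0,0,0,0,255]]]'

```text
t: 28.58
eef_pos: [0.5649, -0.0011, 0.1445]
tool_rot: [0.626, 0.78, -0.0, 0.0]
wrist_force: [-0.3, -0.0, -2.2]
finger_gap: 0.333
grip_force: 59.6
```

```bash
python3 - <<'E'
from h import *
go((.5647,-.0005,.0345),102.6)
E
```

```text
t 28.58 pos [ 0.5649 -0.0011  0.1445] yaw 102.56 q6 1.35 gap 0.333 tilt z [-0.0001 -0.0003 -1.    ]
  shift mm at yaw 102.6: [  0.6659  -0.0213 110.0374]
  shift mm at yaw 102.6: [  0.6659  -0.0208 110.0374]
  turn z -0.04204042669289265
```

Emit:
move_arm --increments '[[[0.7,0,20,0,0,0,255],[0,0,25,0,0,0,255],[0,0,25,0,0,0,255],[0,0,15,0,0,0,255],[0,0,10,0,0,0,255],[0,0,0,0,0,0,255],[0,0,0,0,0,0,255],[0,0,0,0,0,0,255]]]'

```text
t: 29.25
eef_pos: [0.5657, -0.0001, 0.0509]
tool_rot: [0.625, 0.78, 0.001, 0.001]
wrist_force: [0.1, 0.7, -1.1]
finger_gap: 0.331
grip_force: 59.6
```

```bash
python3 - <<'E'
from h import *
go((.5647,-.0005,.0345),102.6)
E
```

```text
t 29.25 pos [ 0.5657 -0.0001  0.0509] yaw 102.57 q6 1.35 gap 0.331 tilt z [ 0.0023 -0.     -1.    ]
  shift mm at yaw 102.6: [-0.1569 -1.0447 16.4174]
  shift mm at yaw 102.6: [-0.1564 -1.0448 16.4174]
  turn z -0.027032323166721994
```

Emit:
move_arm --increments '[[[0,-1,7,0,0,0,255],[0,0,4,0,0,0,255],[0,0,2,0,0,0,255],[0,0,2,0,0,0,255],[0,0,0,0,0,0,255],[0,0,0,0,0,0,255],[0,0,0,0,0,0,255]]]'

```text
t: 29.83
eef_pos: [0.5636, 0.0001, 0.0349]
tool_rot: [0.625, 0.781, 0.0, 0.0]
wrist_force: [0.2, -0.7, -2.4]
finger_gap: 0.331
grip_force: 59.6
```

Emit:
move_arm --increments '[[[0,0,1,0,0,0,255],[0,0,0,0,0,0,255],[0,0,0,0,0,0,140],[0,0,0,0,0,0,60],[0,0,0,0,0,0,0],[0,0,0,0,0,0,0],[0,0,0,0,0,0,0],[0,0,0,0,0,0,0]]]'

```text
t: 30.5
eef_pos: [0.5635, 0.0, 0.0338]
tool_rot: [0.625, 0.78, 0.0, 0.0]
wrist_force: [0.2, 0.1, 0.1]
finger_gap: 1.0
grip_force: 0.0
```

Emit:
move_arm --increments '[[[0,0,0,0,0,0,0],[0,0,0,0,0,0,0],[0,0,-15,0,0,0,0],[0,0,-30,0,0,0,0],[0,0,-40,0,0,0,0],[0,0,-40,0,0,0,0],[0,0,-35,0,0,0,0],[0,0,0,0,0,0,0]]]'

```text
t: 31.17
eef_pos: [0.5679, 0.0001, 0.2025]
tool_rot: [0.625, 0.78, 0.005, 0.006]
wrist_force: [1.2, -0.1, 0.8]
finger_gap: 1.002
grip_force: 0.0
```

```bash
python3 - <<'E'
from h import *
go((.4102,.3226,.195),79)
c,im=snap('wrist','w9'); print(proj(c,(.5647,-.0008,.048)))
snap('top','t9')
E
```

```text
t 31.17 pos [0.5679 0.0001 0.2025] yaw 102.61 q6 1.35 gap 1.002 tilt z [ 0.0151  0.     -0.9999]
  shift mm at yaw 102.6: [349.1856 -83.5149   7.4609]
  shift mm at yaw 79.0: [ 286.5105 -216.3724    7.4609]
  turn z 23.609279366096786
[272.1992 202.7952]
```

View pics/w9.png

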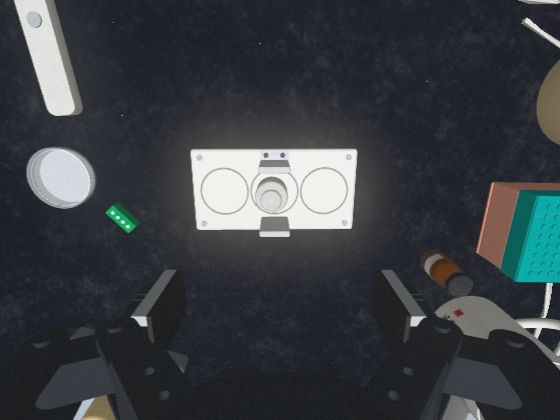

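The small weight (271,200) is centred between the cheeks. Next I'll fetch the bottle.

Emit:
move_arm --increments '[[[29.1,-7,0,0,0,0,0],[29.1,-7,0,0,0,0,0],[29.1,-7,0,0,0,0,0],[29.1,-7,0,0,0,0,0],[29.1,-7,0,0,0,0,0],[29.1,-7,0,0,0,0,0],[29.1,-7,0,0,0,0,0],[29.1,-7,0,0,0,0,0]]]'

```text
t: 31.93
eef_pos: [0.4559, 0.2156, 0.1916]
tool_rot: [0.625, 0.78, -0.002, -0.001]
wrist_force: [0.4, 0.5, 0.6]
finger_gap: 1.0
grip_force: 0.0
```

Emit:
move_arm --increments '[[[29.1,-7,0,0,0,0,0],[29.1,-7,0,0,0,0,0],[29.1,-7,0,0,0,0,0],[29.1,-7,0,0,0,0,0],[0,0,0,0,0,0,0],[0,0,0,0,0,0,0],[0,0,0,0,0,0,0]]]'

```text
t: 32.52
eef_pos: [0.4045, 0.3217, 0.1922]
tool_rot: [0.625, 0.781, -0.002, -0.0]
wrist_force: [0.1, -0.1, 0.2]
finger_gap: 0.999
grip_force: 0.0
```

```bash
python3 - <<'E'
from h import *
go((.4102,.3226,.0613))
c,im=snap('wrist','w10'); print(proj(c,(.4102,.3226,.089)))
H,S,V=cv2.split(cv2.cvtColor(im,cv2.COLOR_RGB2HSV))
for ce,s,m in blobs((H>45)&(H<80)&(S>100),300): print('cap',s,rect(m)[:2],ray(c,rect(m)[0],.089))
E
```

```text
t 32.52 pos [0.4045 0.3217 0.1922] yaw 102.63 q6 2.02 gap 0.999 tilt z [-0.0023 -0.0024 -1.    ]
  shift mm at yaw 102.6: [ -0.3492   5.7245 130.9354]
[286.6991 221.5605]
cap [ 261  190   54   53 2221] ((287.5, 216.0), (52.0, 53.0)) [0.4098 0.327  0.089 ]
```

Emit:
move_arm --increments '[[[1,5.5,0,0,0,0,0],[0,0,25,0,0,0,0],[0,0,30,0,0,0,0],[0,0,30,0,0,0,0],[0,0,20,0,0,0,0],[0,0,15,0,0,0,0],[0,0,8,0,0,0,0],[0,0,0,0,0,0,0]]]'

```text
t: 33.23
eef_pos: [0.41, 0.323, 0.0638]
tool_rot: [0.626, 0.78, -0.002, -0.0]
wrist_force: [-0.2, -0.6, 0.8]
finger_gap: 1.001
grip_force: 0.0
```

Emit:
move_arm --increments '[[[0,0,0,0,0,0,0],[0,0,0,0,0,0,0],[0,0,0,0,0,0,60],[0,0,0,0,0,0,255],[0,0,0,0,0,0,255],[0,0,0,0,0,0,255],[0,0,0,0,0,0,255],[0,0,0,0,0,0,255]]]'

```text
t: 33.9
eef_pos: [0.4108, 0.325, 0.067]
tool_rot: [0.625, 0.781, 0.001, 0.0]
wrist_force: [0.1, -1.1, 6.1]
finger_gap: 0.47
grip_force: 59.8
```

Emit:
move_arm --increments '[[[0,0,0,0,0,0,255],[0,0,0,0,0,0,255]]]'

```text
t: 34.07
eef_pos: [0.4108, 0.325, 0.0671]
tool_rot: [0.625, 0.781, 0.001, 0.0]
wrist_force: [-1.5, -0.5, 5.2]
finger_gap: 0.47
grip_force: 59.8
```

```bash
python3 - <<'E'
from h import *
go((.6136,.0115,.17),12.6)
E
```

```text
t 34.07 pos [0.4108 0.325  0.0671] yaw 102.62 q6 2.02 gap 0.470 tilt z [ 0.0014  0.001  -1.    ]
  shift mm at yaw 102.6: [-350.2748  129.4023 -102.9383]
  shift mm at yaw 12.6: [ 129.5129  350.2339 -102.9383]
  turn z 90.01809223958958
```

Emit:
move_arm --increments '[[[0,0,-10,0,0,0,255],[0,0,-20,0,0,0,255],[0,0,-25,0,0,0,255],[0,0,-25,0,0,0,255],[0,0,-25,0,0,0,255],[0,0,0,0,0,0,255],[-15,5.6,0,0,0,0,255],[-26.9,10,0,0,0,0,255]]]'

```text
t: 34.73
eef_pos: [0.434, 0.2887, 0.1714]
tool_rot: [0.623, 0.782, 0.001, -0.0]
wrist_force: [1.0, -0.1, -2.2]
finger_gap: 0.474
grip_force: 60.9
```

Emit:
move_arm --increments '[[[-26.9,10,0,0,0,0,255],[-26.9,10,0,0,0,0,255],[-26.9,10,0,0,0,0,255],[-26.9,10,0,0,0,0,255],[-26.9,10,0,0,0,0,255],[-26.9,10,0,0,0,0,255],[-26.9,10,0,0,0,0,255],[-26.9,10,0,0,0,0,255]]]'

```text
t: 35.4
eef_pos: [0.5599, 0.0933, 0.1704]
tool_rot: [0.625, 0.78, -0.0, -0.0]
wrist_force: [0.3, -0.2, -0.4]
finger_gap: 0.469
grip_force: 60.9
```

Emit:
move_arm --increments '[[[-26.9,10,0,0,0,0,255],[-26.9,10,0,0,0,0,255],[-26.9,10,0,0,0,0,255],[-12,4,0,0,0,0,255],[0,0,0,0,0,6.4,255],[0,0,0,0,0,6.4,255],[0,0,0,0,0,6.4,255],[0,0,0,0,0,6.4,255]]]'

```text
t: 36.07
eef_pos: [0.6126, 0.0118, 0.1701]
tool_rot: [0.784, 0.62, -0.001, -0.001]
wrist_force: [0.4, 0.3, -0.6]
finger_gap: 0.472
grip_force: 60.9
```

Emit:
move_arm --increments '[[[0,0,0,0,0,6.4,255],[0,0,0,0,0,6.4,255],[0,0,0,0,0,6.4,255],[0,0,0,0,0,6.4,255],[0,0,0,0,0,6.4,255],[0,0,0,0,0,6.4,255],[0,0,0,0,0,6.4,255],[0,0,0,0,0,6.4,255]]]'

```text
t: 36.73
eef_pos: [0.6125, 0.0122, 0.1703]
tool_rot: [0.975, 0.221, -0.001, -0.0]
wrist_force: [-0.2, -0.6, -1.4]
finger_gap: 0.467
grip_force: 60.9
```

Emit:
move_arm --increments '[[[0,0,0,0,0,6.4,255],[0,0,0,0,0,6.4,255],[0,0,0,0,0,0,255],[0,0,0,0,0,0,255],[0,0,0,0,0,0,255]]]'

```text
t: 37.15
eef_pos: [0.6129, 0.0119, 0.1705]
tool_rot: [0.993, 0.115, -0.0, -0.0]
wrist_force: [-0.3, -0.9, -1.9]
finger_gap: 0.472
grip_force: 60.9
```

```bash
python3 - <<'E'
from h import *
go((.6136,.0115,.0715),12.6)
c,im=snap('top','t11'); s=r.sense(); zt=s['eef_pos'][2]-.0711+.093
H,S,V=cv2.split(cv2.cvtColor(im,cv2.COLOR_RGB2HSV))
for ce,st,m in blobs((H>45)&(H<80)&(S>120),40): print('cap',st,ce,ray(c,ce,zt))
E
```

```text
t 37.15 pos [0.6129 0.0119 0.1705] yaw 13.16 q6 2.93 gap 0.472 tilt z [-0.0008  0.0001 -1.    ]
  shift mm at yaw 13.2: [ 0.5847  0.502  99.0497]
  shift mm at yaw 12.6: [ 0.5896  0.4962 99.0497]
  turn z 0.5615882843704192
cap [ 38 219  18  12  79] [ 47.1899 224.1899] [0.4675 0.5282 0.1925]
```

Emit:
move_arm --increments '[[[0,0,20,0,0,0.5,255],[0,0,25,0,0,0,255],[0,0,25,0,0,0,255],[0,0,15,0,0,0,255],[0,0,0,0,0,0,255],[0,0,0,0,0,0,255],[0,0,0,0,0,0,255]]]'

```text
t: 37.78
eef_pos: [0.6142, 0.0116, 0.087]
tool_rot: [0.994, 0.109, 0.001, 0.0]
wrist_force: [-0.4, -0.0, -1.4]
finger_gap: 0.472
grip_force: 60.9
```

```bash
python3 - <<'E'
from h import *
go((.6136,.0115,.0713),12.6)
E
```

```text
t 37.78 pos [0.6142 0.0116 0.087 ] yaw 12.54 q6 2.94 gap 0.472 tilt z [ 0.002   0.0001 -1.    ]
  shift mm at yaw 12.5: [-0.6129  0.0087 15.7365]
  shift mm at yaw 12.6: [-0.6129  0.008  15.7365]
  turn z -0.05897338438237476
```

Emit:
move_arm --increments '[[[0,0,7,0,0,0,255],[0,0,4,0,0,0,255],[0,0,2,0,0,0,255],[0,0,2,0,0,0,255],[0,0,0,0,0,0,255],[0,0,0,0,0,0,255],[0,0,0,0,0,0,255]]]'

```text
t: 38.37
eef_pos: [0.6134, 0.0116, 0.0712]
tool_rot: [0.994, 0.109, 0.0, 0.0]
wrist_force: [-1.5, -0.2, 1.0]
finger_gap: 0.474
grip_force: 61.1
```

Touchdown. I'll release, rise, and look with the top camera once clear.

Emit:
move_arm --increments '[[[0,0,0,0,0,0,100],[0,0,0,0,0,0,60],[0,0,0,0,0,0,0],[0,0,0,0,0,0,0],[0,0,0,0,0,0,0],[0,0,0,0,0,0,0],[0,0,0,0,0,0,0]]]'

```text
t: 38.95
eef_pos: [0.6133, 0.0116, 0.0708]
tool_rot: [0.994, 0.109, 0.0, 0.0]
wrist_force: [-0.8, 0.0, -0.8]
finger_gap: 0.998
grip_force: 0.0
```

Emit:
move_arm --increments '[[[0,0,-15,0,0,0,0],[0,0,-30,0,0,0,0],[0,0,-30,0,0,0,0],[0,0,-30,0,0,0,0],[0,0,-25,0,0,0,0],[0,0,0,0,0,0,0],[0,0,0,0,0,0,0]]]'

```text
t: 39.53
eef_pos: [0.6146, 0.0116, 0.2031]
tool_rot: [0.994, 0.109, 0.002, 0.0]
wrist_force: [0.6, -0.6, -1.0]
finger_gap: 1.0
grip_force: 0.0
```

```bash
python3 - <<'E'
from h import *
go((.3916,.2261,.200),79)
E
```

```text
t 39.53 pos [0.6146 0.0116 0.2031] yaw 12.51 q6 2.94 gap 1.000 tilt z [ 0.0049  0.0001 -1.    ]
  shift mm at yaw 12.5: [-171.2038 -257.6674    3.1485]
  shift mm at yaw 79.0: [ 167.9851 -259.7772    3.1485]
  turn z -66.49029012053552
```

Emit:
move_arm --increments '[[[0,0,0,0,0,-6.65,0],[0,0,0,0,0,-6.65,0],[0,0,0,0,0,-6.65,0],[0,0,0,0,0,-6.65,0],[0,0,0,0,0,-6.65,0],[0,0,0,0,0,-6.65,0],[0,0,0,0,0,-6.65,0],[0,0,0,0,0,-6.65,0]]]'

```text
t: 40.2
eef_pos: [0.6122, 0.0116, 0.1987]
tool_rot: [0.838, 0.545, -0.002, -0.001]
wrist_force: [0.3, -0.9, 0.1]
finger_gap: 1.002
grip_force: 0.0
```

Emit:
move_arm --increments '[[[0,0,0,0,0,-6.65,0],[0,0,0,0,0,-6.65,0],[15.3,-23.6,0,0,0,0,0],[15.3,-23.6,0,0,0,0,0],[15.3,-23.6,0,0,0,0,0],[15.3,-23.6,0,0,0,0,0],[15.3,-23.6,0,0,0,0,0],[15.3,-23.6,0,0,0,0,0]]]'

```text
t: 40.87
eef_pos: [0.4896, 0.1291, 0.199]
tool_rot: [0.772, 0.636, -0.001, -0.001]
wrist_force: [0.6, 1.1, -0.4]
finger_gap: 0.995
grip_force: 0.0
```

Emit:
move_arm --increments '[[[15.3,-23.6,0,0,0,0,0],[15.3,-23.6,0,0,0,0,0],[15.3,-23.6,0,0,0,0,0],[15.3,-23.6,0,0,0,0,0],[15.3,-23.6,0,0,0,0,0],[0,0,0,0,0,0,0],[0,0,0,0,0,0,0],[0,0,0,0,0,0,0]]]'

```text
t: 41.53
eef_pos: [0.3902, 0.226, 0.1999]
tool_rot: [0.771, 0.636, -0.001, 0.0]
wrist_force: [0.3, -0.5, -0.2]
finger_gap: 1.003
grip_force: 0.0
```

```bash
python3 - <<'E'
from h import *
go((.3916,.2261,.0408),79)
c,im=snap('top','t12')
H,S,V=cv2.split(cv2.cvtColor(im,cv2.COLOR_RGB2HSV))
for ce,st,m in blobs((H>45)&(H<80)&(S>120),40): 
  if 250<ce[0]<330: print('cap',st,ce,'(start 287.04 166.28)')
E
```

```text
t 41.53 pos [0.3902 0.226  0.1999] yaw 79.03 q6 2.29 gap 1.003 tilt z [-0.0011 -0.0011 -1.    ]
  shift mm at yaw 79.0: [  0.3765   1.3467 159.1447]
  shift mm at yaw 79.0: [  0.3774   1.3465 159.1447]
  turn z 0.03482910411899809
cap [279 159  17  17 218] [287.2018 167.0321] (start 287.04 166.28)
cap [310 243  12  12  60] [315.35 248.35] (start 287.04 166.28)
```

The bottle is back within about 2 mm of its start. Next is the beaker.

Emit:
move_arm --increments '[[[0.4,1.3,25,0,0,0,0],[0,0,30,0,0,0,0],[0,0,30,0,0,0,0],[0,0,30,0,0,0,0],[0,0,25,0,0,0,0],[0,0,14,0,0,0,0],[0,0,0,0,0,0,0],[0,0,0,0,0,0,0]]]'

```text
t: 42.25
eef_pos: [0.3918, 0.2253, 0.046]
tool_rot: [0.772, 0.635, -0.001, -0.0]
wrist_force: [-0.1, -0.0, -0.1]
finger_gap: 0.998
grip_force: 0.0
```

Emit:
move_arm --increments '[[[0,0,0,0,0,0,0],[0,0,0,0,0,0,0]]]'

```text
t: 42.42
eef_pos: [0.3933, 0.2268, 0.0481]
tool_rot: [0.772, 0.636, 0.001, 0.0]
wrist_force: [-0.1, 0.0, 0.2]
finger_gap: 0.999
grip_force: 0.0
```

```bash
python3 - <<'E'
from h import *
go((.3916,.2261,.0408),79)
E
```

```text
t 42.42 pos [0.3933 0.2268 0.0481] yaw 78.96 q6 2.29 gap 0.999 tilt z [ 0.0025  0.0014 -1.    ]
  shift mm at yaw 79.0: [-1.0191 -1.5373  7.272 ]
  shift mm at yaw 79.0: [-1.0181 -1.538   7.272 ]
  turn z -0.038444372068312305
```

Emit:
move_arm --increments '[[[-1,-1.5,4,0,0,0,0],[0,0,2,0,0,0,0],[0,0,0,0,0,0,60],[0,0,0,0,0,0,255],[0,0,0,0,0,0,255],[0,0,0,0,0,0,255],[0,0,0,0,0,0,255],[0,0,0,0,0,0,255]]]'

```text
t: 43.08
eef_pos: [0.3903, 0.2259, 0.0412]
tool_rot: [0.772, 0.636, 0.0, -0.0]
wrist_force: [-1.8, -0.8, 4.9]
finger_gap: 0.502
grip_force: 60.4
```

Emit:
move_arm --increments '[[[0,0,0,0,0,0,255],[0,0,0,0,0,0,255],[0,0,0,0,0,0,255]]]'

```text
t: 43.33
eef_pos: [0.3903, 0.2259, 0.0412]
tool_rot: [0.772, 0.636, 0.0, -0.0]
wrist_force: [-1.8, -0.7, 6.7]
finger_gap: 0.503
grip_force: 60.4
```

```bash
python3 - <<'E'
from h import *
go((.5145,-.0114,.17),12.6)
E
```

```text
t 43.33 pos [0.3903 0.2259 0.0412] yaw 79.01 q6 2.29 gap 0.503 tilt z [ 0.0003  0.0004 -1.    ]
  shift mm at yaw 79.0: [-209.2895  167.1418 -128.822 ]
  shift mm at yaw 12.6: [  69.4201  258.6877 -128.822 ]
  turn z 66.41029793015866
```

Emit:
move_arm --increments '[[[0,0,-10,0,0,0,255],[0,0,-20,0,0,0,255],[0,0,-25,0,0,0,255],[0,0,-25,0,0,0,255],[0,0,-25,0,0,0,255],[0,0,-15,0,0,0,255],[0,0,0,0,0,0,255],[-15,12,0,0,0,0,255]]]'

```text
t: 44.0
eef_pos: [0.3991, 0.2106, 0.1612]
tool_rot: [0.77, 0.637, 0.001, -0.0]
wrist_force: [-0.1, -0.2, -0.9]
finger_gap: 0.503
grip_force: 60.9
```

Emit:
move_arm --increments '[[[-24,19.2,0,0,0,0,255],[-24,19.2,0,0,0,0,255],[-24,19.2,0,0,0,0,255],[-24,19.2,0,0,0,0,255],[-24,19.2,0,0,0,0,255],[-24,19.2,0,0,0,0,255],[-24,19.2,0,0,0,0,255],[-24,19.2,0,0,0,0,255]]]'

```text
t: 44.67
eef_pos: [0.513, -0.0105, 0.159]
tool_rot: [0.772, 0.636, -0.001, -0.001]
wrist_force: [0.4, 0.1, -0.6]
finger_gap: 0.503
grip_force: 60.9
```

Emit:
move_arm --increments '[[[0,0,0,0,0,6.64,255],[0,0,0,0,0,6.64,255],[0,0,0,0,0,6.64,255],[0,0,0,0,0,6.64,255],[0,0,0,0,0,6.64,255],[0,0,0,0,0,6.64,255],[0,0,0,0,0,6.64,255],[0,0,0,0,0,6.64,255]]]'

```text
t: 45.33
eef_pos: [0.5125, -0.0091, 0.1589]
tool_rot: [0.975, 0.221, -0.001, -0.0]
wrist_force: [-0.3, 0.2, 0.4]
finger_gap: 0.505
grip_force: 61.0
```

Emit:
move_arm --increments '[[[0,0,0,0,0,6.64,255],[0,0,0,0,0,6.64,255],[0,0,0,0,0,0,255],[0,0,0,0,0,0,255],[0,0,0,0,0,0,255]]]'

```text
t: 45.75
eef_pos: [0.5129, -0.009, 0.1599]
tool_rot: [0.994, 0.111, -0.001, -0.0]
wrist_force: [-0.9, -0.4, -0.2]
finger_gap: 0.507
grip_force: 61.0
```

```bash
python3 - <<'E'
from h import *
go((.5148,-.0114,.0454),12.6)
E
```

```text
t 45.75 pos [ 0.5129 -0.009   0.1599] yaw 12.75 q6 2.90 gap 0.507 tilt z [-0.0014 -0.     -1.    ]
  shift mm at yaw 12.7: [  1.3531   2.7407 114.5134]
  shift mm at yaw 12.6: [  1.3601   2.7372 114.5134]
  turn z 0.14641474165607526
```

Emit:
move_arm --increments '[[[1,2.7,20,0,0,0,255],[0,0,25,0,0,0,255],[0,0,25,0,0,0,255],[0,0,20,0,0,0,255],[0,0,10,0,0,0,255],[0,0,0,0,0,0,255],[0,0,0,0,0,0,255],[0,0,0,0,0,0,255]]]'

```text
t: 46.42
eef_pos: [0.516, -0.0115, 0.062]
tool_rot: [0.994, 0.11, 0.001, 0.0]
wrist_force: [-0.6, -0.3, -0.7]
finger_gap: 0.508
grip_force: 61.0
```

```bash
python3 - <<'E'
from h import *
go((.5148,-.0114,.0452),12.6)
E
```

```text
t 46.42 pos [ 0.516  -0.0115  0.062 ] yaw 12.64 q6 2.90 gap 0.508 tilt z [ 0.0022 -0.     -1.    ]
  shift mm at yaw 12.6: [-1.1378 -0.3099 16.7676]
  shift mm at yaw 12.6: [-1.138  -0.3092 16.7676]
  turn z 0.035787397508046936
```

Emit:
move_arm --increments '[[[0,0,8,0,0,0,255],[0,0,4,0,0,0,255],[0,0,2,0,0,0,255],[0,0,2,0,0,0,255],[0,0,0,0,0,0,255],[0,0,0,0,0,0,255],[0,0,0,0,0,0,255]]]'

```text
t: 47.0
eef_pos: [0.5152, -0.0114, 0.0452]
tool_rot: [0.994, 0.11, 0.0, -0.0]
wrist_force: [-0.8, -0.0, 3.5]
finger_gap: 0.504
grip_force: 61.1
```

Emit:
move_arm --increments '[[[0,0,0,0,0,0,100],[0,0,0,0,0,0,60],[0,0,0,0,0,0,0],[0,0,0,0,0,0,0],[0,0,0,0,0,0,0],[0,0,0,0,0,0,0],[0,0,0,0,0,0,0]]]'

```text
t: 47.58
eef_pos: [0.5149, -0.0114, 0.0447]
tool_rot: [0.994, 0.11, -0.0, -0.0]
wrist_force: [-0.2, 0.8, 0.3]
finger_gap: 1.0
grip_force: 0.0
```

Emit:
move_arm --increments '[[[0,0,-15,0,0,0,0],[0,0,-30,0,0,0,0],[0,0,-35,0,0,0,0],[0,0,-35,0,0,0,0],[0,0,-35,0,0,0,0],[0,0,-25,0,0,0,0],[-30,0,0,0,0,0,0],[-35,0,0,0,0,0,0]]]'

```text
t: 48.25
eef_pos: [0.454, -0.0256, 0.222]
tool_rot: [0.994, 0.11, 0.003, 0.001]
wrist_force: [-1.5, -0.3, 0.4]
finger_gap: 0.999
grip_force: 0.0
```

Emit:
move_arm --increments '[[[-35,0,0,0,0,0,0],[-35,0,0,0,0,0,0],[-25,0,0,0,0,0,0],[0,0,0,0,0,0,0],[0,0,0,0,0,0,0],[0,0,0,0,0,0,0]]]'

```text
t: 48.75
eef_pos: [0.3596, -0.0464, 0.2203]
tool_rot: [0.994, 0.11, 0.001, 0.0]
wrist_force: [-0.5, -0.2, 0.8]
finger_gap: 0.999
grip_force: 0.0
```

```bash
python3 - <<'E'
from h import *
state(); c,im=snap('top','t13')
a=cv2.imread('pics/top0.png'); b=im[:,:,::-1]
f=lambda x,q:cv2.resize(x[q[0]:q[1],q[2]:q[3]],None,fx=4,fy=4,interpolation=cv2.INTER_CUBIC)
q=(150,235,255,320); p=(205,290,370,435)
cv2.imwrite('pics/cmp.png',np.hstack([f(a,q),f(b,q),f(b,p)]))
E
```

```text
t 48.75 p [ 0.3596 -0.0464  0.2203] yaw axis y [ 0.2181 -0.9759  0.0006] q [-0.1286 -0.0146 -0.3756  1.2077  0.0001  2.7931] gap 0.9990448892465129
```

View pics/cmp.png

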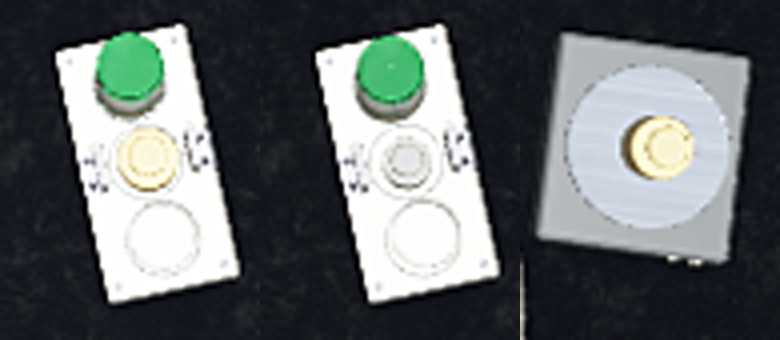

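The bottle and beaker match their start pictures, and the small weight is centred. The knob of the big weight at (406.7,241.5) fits the pan centre once parallax is allowed for. I'm handing in.

```bash
python3 -c "
from rig import r
print(r.job_done())"
```

```text
the job is handed in; nothing more can be done
None
```

I handed in the job at about 49 s: the big weight is on the middle of the pan, the small weight is in the middle of the caddy, and the bottle and beaker are back where they started, all upright in the last top view (no verdict was returned).

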